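Turn a cover plate over against a turning stop

TASK

Turn the cover plate over so that its bare metal side faces up: push it along the bench against the curved white face of the turning stop until it tips up on edge and leans there, then tip its top edge back over so that it drops flat on the bench in front of the stop. Use only the fingertips or the outside of the fingers, never pick the plate up off the bench, and leave the sleeve, the red cap and the oil bottle where they stand.

Things in the scene. Friction and masses are not known exactly. Their poses are not given: they have to be found in the camera images.
- cover_center (a point): centre (half-way up) of the loose aluminium cover plate, 84 x 100 x 8 mm, about 0.18 kg. It starts flat on the bench with its orange protective film up and its bare metal side (engraved ring) down. Axes: x along the 84 mm side, towards the stop at the start (within 0.25 rad of the stop's x); y along the 100 mm side; z out of the orange face (down once the plate is turned over)
- cover_corner_a (a point): corner of the cover plate at +42, +50 mm (x, y) from its centre, half-way through the thickness
- cover_corner_b (a point): corner of the cover plate diagonally opposite, at -42, -50 mm from its centre, half-way through the thickness
- turn_stop: turning stop fixed to the bench: slippery white plastic wall 140 mm wide (y), 52 mm high, 8 mm thick, with an aluminium foot behind, low, to x = 70 mm. Origin at bench height, middle of the front face's lower edge; x level, into the stop, away from the plate; z up. The face rises at 45 degrees at the bench, then curves up to 80. Pushed at it, a plate slides its leading edge up the face
- stop_top (a point): middle of the upper edge of the white face, 52 mm above the bench, at x = 20 mm from the stop's origin (same axes; the wall's top ends 8 mm further on). With its trailing edge pushed right up to the foot of the wall the plate leans on this edge, 20 degrees off vertical, and stays by itself: its upper edge stands 80 mm high, 28 mm above the wall, free behind, back corner at the stop's x = 31 mm
- stop_front (a point): point on the bench 55 mm in front of the foot of the white face (stop's x = -55 mm), about where the turned plate's centre comes to lie. Pulled from behind until its upper edge is about 20 mm in front of the foot of the wall (stop's x = -20 mm), the leaning plate passes its balance and falls flat here by itself
- sleeve: turned steel sleeve standing upright, 25 mm across, 30 mm high, origin at the centre of its underside; a bystander beside the stop
- red_cap: red metal cap with a flange, 31 mm across, 15 mm high, origin at the centre of its underside; a bystander beside the stop
- oil_bottle: small green oil bottle with a spout, 38 mm across, 89 mm high, origin at the centre of its underside; a bystander on the robot's left
Things that resemble listed ones, but are neither listed nor needed, are in the scene too. Leave any green look-alike of the part that bears cover_center alone.

How it is judged:
On the way:
1. the plate is tipped up on edge (52 to 86 degrees) and leans on the stop, its lower edge on the bench (angle between cover_center's own z axis and vertical between 0.9 and 1.5 rad and contact force between cover and turn_stop above 0.05 N and height (world z) of cover_center below 0.06 m), for 0.2 s.
At the end, for the whole second after the job is handed in: the plate lies flat on the bench (within 5 degrees) with its bare metal side up, at rest, in front of the stop: its centre 30 to 200 mm before the foot of the white face and within 100 mm of the stop's middle sideways (angle between cover_center's own z axis and vertical above 3.05 rad and height (world z) of cover_center below 0.008 m and x of cover_center in the frame of turn_stop between -0.2 and -0.03 m and y of cover_center in the frame of turn_stop between -0.1 and 0.1 m and linear speed of cover below 0.02 m/s); the robot touches nothing.
It fails at once if the plate is picked up: both of its opposite corners are more than 30 mm above the bench (height (world z) of each of cover_corner_a, cover_corner_b above 0.03 m).
It fails at once if the sleeve, the red cap or the oil bottle is moved more than 15 mm (distance of any of sleeve, red_cap, oil_bottle from where it was at the start of the episode above 0.015 m).
It also fails if it takes over 48 s, if anything falls off the work surface, if the arm or the gripper's body presses on something with over 40 N, if the wrist force passes 120 N, or if a joint passes its speed limit or range.

ROBOT

A 6-joint arm with a two-finger parallel gripper is mounted at the origin on a cart in front of the work surface, level with it; the furniture and walls round the work are solid. World frame = base frame: x ahead of the robot, y to its left, z up, the work surface at z = 0. Lengths are in m, angles in rad, forces in N, time in s.
With the tool pointing down it reaches from about 0.35 to 0.975 m from the base axis. Payload 4.9 kg.
Tool frame: the origin (TCP) lies at the very end of the fingers, on their centre line; the grasp point (between the pads) lies 19 mm behind it; y points along the fingers, z is the direction in which the jaws open and shut, and the axes are right-handed (so a half turn about y gives the same grasp; the last joint's range is limited). The gripper opens to 85 mm and grips with 20 to 120 N. Pads are 22 mm wide; open, the fingers measure 114 mm over their backs; the gripper's body (76 mm by 85 mm) begins 54 mm behind the grasp point. The pads swing forward as they close: fully open they stand 13 mm farther back than shut.
Start: joints at [-1.414, 0.053, 1.613, -0, 1.476, -0.119], TCP at [0.17, -0.601, 0.207] pointing down, gripper open.
Joint ranges: [-3.01, 3.01], [-1.01, 2.22], [0.06, 2.58], [-1.02, 4.17], [0.09, 2.62], [-3.14, 3.14]. Speed limits (rad/s): [2.57, 2.57, 3.14, 3.14, 3.14, 3.14].

INTERFACE

Orientations are given as a rotation vector (axis times angle).
In Python, from station import ctrl gives the robot as it stands.
- The arm moves only by the tool arm_command, never from a script. Its argument "steps" is a list of rows, each a list of 3 entries, a list of its own where there are three numbers: the shift along the tool's x, y, z in m, then the turn, a rotation vector about the tool's x, y, z in degrees, then the opening, from 0 (shut) to 1 (fully open). In form: [[[dx, dy, dz], [ax, ay, az], gripper], ...]. A call has 1 to 5 rows; each row is the pose to reach, as a shift and turn from the pose measured when the call began, along the tool's axes at that moment; what a row does not reach only later rows make up. A row lasts 1/10 s, in which the tool goes at most 50 mm and 8.59 degrees, less where a joint would pass 70% of its speed; a pose out of reach is approached as far as the arm can. A call with a gripper value outside its range is refused whole. The fingers move at their own pace and stop on an object; "force" is the grip in N (left out, the last holds). Time passes only in rows, so rows that repeat a pose let the fingers close. It gives the time, the measured TCP pose, the force and the opening at its end, in the units of the state.
- ctrl.get_obs(): the state, without advancing time (a new reading comes with each control period).
- ctrl.get_image(name): name is "scene" or "top"; returns a dict with "img" (480x640x3 uint8, red, green, blue), "camera_matrix" (3x3 intrinsics, pixels), "world_from_camera" (4x4, takes a point from camera to world coordinates). Camera axes: x right, y up, looking along -z (the intrinsics and any distortion apply to the point x, -y, -z); pixel columns grow to the right and rows downward; lengths in m; the calibration is good to about 2 mm. A picture is of the moment at which its call begins. There is no depth.
- ctrl.finish_job(): hands the job in, once; it reports no verdict.
Trained networks look in a picture, given as the dict that the camera call returned (one of the last four; its "shot" number tells which), for a name from the list of things; names that differ only in an ending like _2 or _b are one class to them, and where a whole thing is asked for, a point or a joint stands for the part that bears it (a point fixed in the world has none). Each returns a list of dicts, best first, with "confidence" (0 to 1); they miss things now and then, are a little off and sometimes report something else, mostly with a low value. They report only what shows in the picture. A call takes as long as a camera call. They do not tell look-alikes from the thing itself.
- ctrl.boxes_of(picture, name): "position" ([row, column] in pixels, amid what is visible of it).
The state is a dict: "t": time; "q": joint angles; "dq": joint speeds; "effort": joint torques, N m; "tool_pos": TCP position; "tool_rot": TCP orientation; "contact_force": force on the tool from outside, world axes, zero at the start; "wrist_torque": the same for the moment, N m; "opening": finger opening in m.
Only numpy, scipy, OpenCV 4.12 (cv2) and the standard library are available. Lean on these libraries where they do the work, as an engineer would, in place of code of your own. Each camera call takes 0.05 s, during which the arm holds its last target.

## Working session

There is one attempt and no reset: what is moved stays moved. The work goes in short steps, Python scripts to look and compute and a tool call to move; the robot and the scene stay as the last step left them, time stands still between calls to the robot, and variables do not carry over. Pictures are saved under pics/ and viewed, and the job is handed in when it is done.

Besides the shell and the picture viewer there is one more tool, called after ">>>" as name(argument=value, ...) on one line, values as JSON. arm_command: Moves the arm, as the interface text tells. Its arguments: {"type":"object","properties":{"steps":{"type":"array"},"force":{"type":"number"}},"required":["steps"]}

```bash
ls; mkdir -p pics; cat > h.py <<'E'
import numpy as np, cv2
from station import ctrl
from scipy.spatial.transform import Rotation as R
def snap(name,fn):
    p=ctrl.get_image(name); cv2.imwrite('pics/'+fn,p['img'][:,:,::-1]); 
    return p
def ray(p,rc):
    K=np.array(p['camera_matrix']);T=np.array(p['world_from_camera'])
    x=(rc[1]-K[0,2])/K[0,0];y=(rc[0]-K[1,2])/K[1,1]
    d=T[:3,:3]@np.array([x,-y,-1]);return T[:3,3],d
def onz(p,rc,z):
    o,d=ray(p,rc);return o+d*(z-o[2])/d[2]
def proj(p,X):
    K=np.array(p['camera_matrix']);T=np.array(p['world_from_camera'])
    c=T[:3,:3].T@(np.array(X)-T[:3,3]); return [K[1,2]+K[1,1]*(-c[1])/(-c[2]),K[0,2]+K[0,0]*c[0]/(-c[2])]
def st():
    o=ctrl.get_obs();print('t',o['t'],'pos',np.round(o['tool_pos'],4),'rot',np.round(o['tool_rot'],3),'f',np.round(o['contact_force'],1),'op',o['opening'],'q',np.round(o['q'],2))
    return o
E
python3 - <<'E'
from h import *
for n in ['top','scene']:
    p=snap(n,n+'0.png'); print(n,{k:(v if k!='img' else v.shape) for k,v in p.items()})
    for k in ['cover_center','turn_stop','sleeve','red_cap','oil_bottle']:
        b=ctrl.boxes_of(p,k); print(k,[(np.round(x['position']),round(x['confidence'],2),np.round(onz(p,x['position'],0.0),3)) for x in b])
o=st(); print(R.from_rotvec(o['tool_rot']).as_matrix().round(3))
E
```

```text
pics
top {'img': (480, 640, 3), 'camera_matrix': array([[597.85189764,   0.        , 314.9342623 ],
       [  0.        , 597.85189764, 244.04899899],
       [  0.        ,   0.        ,   1.        ]]), 'world_from_camera': array([[ 0.00574205,  0.9926399 , -0.12096716,  0.44244563],
       [-0.99992273,  0.00703328,  0.01024991,  0.2098478 ],
       [ 0.01102527,  0.12089895,  0.99260359,  0.99091419],
       [ 0.        ,  0.        ,  0.        ,  1.        ]]), 'shot': 1}
cover_center [(array([279., 424.]), 0.95, array([0.506, 0.018, 0.   ])), (array([358., 358.]), 0.9, array([0.376, 0.127, 0.   ])), (array([198., 258.]), 0.56, array([0.64 , 0.296, 0.   ]))]
turn_stop [(array([190., 396.]), 0.87, array([0.657, 0.063, 0.   ]))]
sleeve [(array([279., 421.]), 0.52, array([0.506, 0.023, 0.   ])), (array([212., 330.]), 0.47, array([0.617, 0.175, 0.   ]))]
red_cap [(array([211., 470.]), 0.49, array([ 0.622, -0.061,  0.   ]))]
oil_bottle [(array([224., 174.]), 0.94, array([0.596, 0.435, 0.   ]))]
scene {'img': (480, 640, 3), 'camera_matrix': array([[536.62580347,   0.        , 317.8800
[... 431 characters left out ...]
array([0.64 , 0.295, 0.   ])), (array([365., 242.]), 0.78, array([0.372, 0.125, 0.   ])), (array([377., 358.]), 0.66, array([0.51, 0.02, 0.  ]))]
turn_stop [(array([311., 422.]), 0.9, array([0.663, 0.064, 0.   ]))]
sleeve [(array([268., 356.]), 0.62, array([0.621, 0.191, 0.   ]))]
red_cap [(array([383., 460.]), 0.88, array([ 0.631, -0.064,  0.   ]))]
oil_bottle [(array([180., 274.]), 0.72, array([0.606, 0.459, 0.   ])), (array([312., 420.]), 0.63, array([0.658, 0.063, 0.   ]))]
t 0.6 pos [ 0.1702 -0.6014  0.207 ] rot [-0.288  2.074 -2.074] f [-0.3 -0.   0.7] op 0.08533375189915256 q [-1.41  0.05  1.61  0.    1.48 -0.12]
[[-0.962  0.     0.272]
 [-0.272  0.    -0.962]
 [-0.    -1.    -0.   ]]
```

View pics/top0.png

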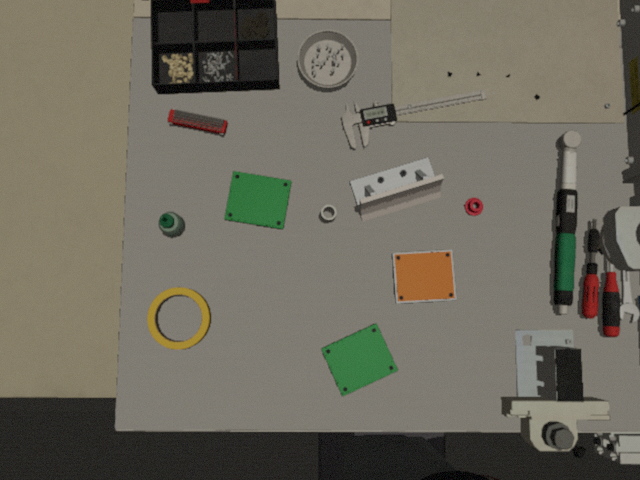

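View pics/scene0.png

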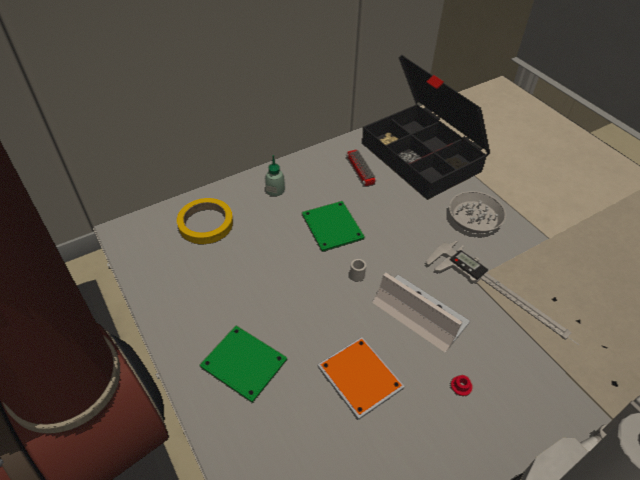

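The orange plate sits at top (278,424) and scene (377,361). The green look-alikes are at top (200,258) and (358,360). Only the orange one matches the film description. The white stop is at top (190,396), the sleeve at (213,329), the red cap at (207,474) and the bottle at (224,172). Next I'll take an enlarged crop to confirm and measure.

```bash
python3 - <<'E'
import cv2,numpy as np
a=cv2.imread('pics/top0.png')[145:315,315:495]; b=cv2.imread('pics/scene0.png')[250:420,310:490]
cv2.imwrite('pics/crop0.png',np.hstack([cv2.resize(i,None,fx=2.2*1,fy=2.2,interpolation=cv2.INTER_CUBIC) for i in (a,b)]))
cv2.imwrite('pics/crop1.png',cv2.resize(cv2.imread('pics/top0.png')[150:225,340:450],None,fx=7,fy=7,interpolation=cv2.INTER_CUBIC))
E
```

```text
(no output)
```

View pics/crop0.png

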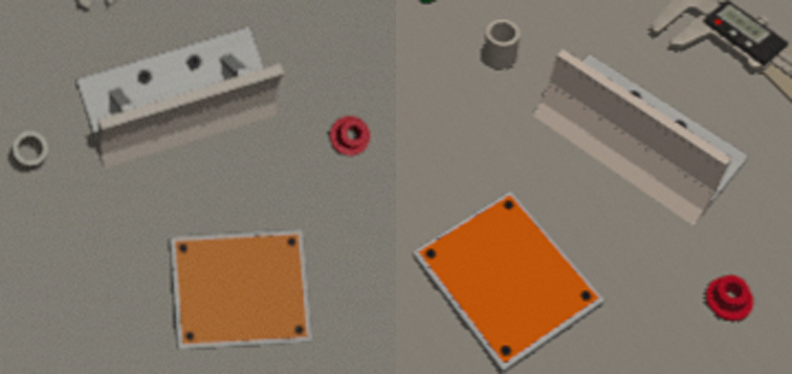

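View pics/crop1.png

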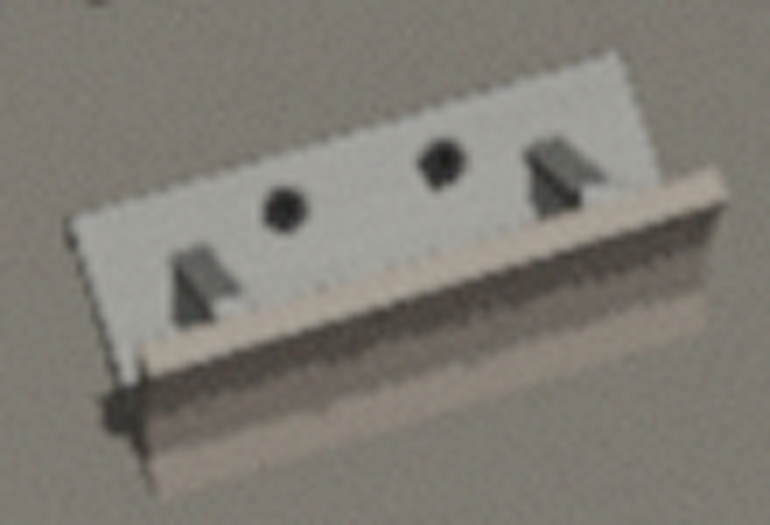

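Crop confirms the orange plate with its white rim and four corner holes. The lower edge of the stop's face runs from top (221,363) to (196,441), and its top edge from (204,361) to (179,443).

```bash
python3 - <<'E'
from h import *
from scipy.optimize import least_squares
p=ctrl.get_image('top'); s=ctrl.get_image('scene')
L=onz(p,(221.1,362.6),0);Rr=onz(p,(196,440.7),0);Lt=onz(p,(203.6,361.4),.052);Rt=onz(p,(179.3,443.1),.052)
print('foot',L,Rr,np.linalg.norm(L-Rr),'top',Lt,Rt,np.linalg.norm(Lt-Rt))
# scene crop offset 310,250 scale 2.2, x offset 396
def sc(x,y): return (250+y/2.2,310+(x-396)/2.2)
L2=onz(s,sc(534,113),0);R2=onz(s,sc(693,222),0);Lt2=onz(s,sc(560,52),.052);Rt2=onz(s,sc(727,160),.052)
print('scene foot',L2,R2,np.linalg.norm(L2-R2),'top',Lt2,Rt2,np.linalg.norm(Lt2-Rt2))
def ang(a,b): d=b-a; return np.degrees(np.arctan2(d[0],-d[1]))
for a,b in((L,Rr),(Lt,Rt),(L2,R2),(Lt2,Rt2)): print('stop yaw: x dir deg', ang(a,b))
# fit stop
obs=[(p,(221.1,362.6),(0,.07,0)),(p,(196,440.7),(0,-.07,0)),(p,(203.6,361.4),(.02,.07,.052)),(p,(179.3,443.1),(.02,-.07,.052)),
(s,sc(534,113),(0,.07,0)),(s,sc(693,222),(0,-.07,0)),(s,sc(560,52),(.02,.07,.052)),(s,sc(727,160),(.02,-.07,.052))]
def f(v,obs,z0=0):
    c,sn=np.cos(v[2]),np.sin(v[2]);r=[]
    for im,rc,X in obs:
        r+=list(np.array(proj(im,(v[0]+c*X[0]-sn*X[1],v[1]+sn*X[0]+c*X[1],X[2])))-rc)
    return np.array(r)
a=least_squares(f,[.62,.06,.3],args=(obs,));print('stop',a.x,np.degrees(a.x[2]),a.fun.round(1))
# plate
T=[((253.2,392.7),(.042,.05,.008)),((250,451.8),(.042,-.05,.008)),((299.5,455.5),(-.042,-.05,.008)),((303.2,396.8),(-.042,.05,.008))]
ob2=[(p,)+t for t in T]+[(s,sc(510,192),(.042,.05,.008)),(s,sc(602,298),(.042,-.05,.008)),(s,sc(503,370),(-.042,-.05,.008)),(s,sc(414,252),(-.042,.05,.008))]
b=least_squares(f,[.5,.02,0],args=(ob2,));print('plate',b.x,np.degrees(b.x[2]),b.fun.round(1))
c,sn=np.cos(a.x[2]),np.sin(a.x[2]);d=b.x[:2]-a.x[:2]
print('plate in stop',c*d[0]+sn*d[1],-sn*d[0]+c*d[1], 'rel yaw',np.degrees(b.x[2]-a.x[2]))
for k,(w,rc,z) in dict(sleeve=(p,(213,329),.03),cap=(p,(207,474),.01),sl2=(s,(268,358),.02),cap2=(s,(384,461),.007)).items(): print(k,onz(w,rc,z))
E
```

```text
foot [6.02592882e-01 1.19797593e-01 1.11022302e-16] [ 0.64652948 -0.01250496  0.        ] 0.13940728404611277 top [0.62245734 0.1263305  0.052     ] [ 0.66316191 -0.00524252  0.052     ] 0.13772553107064167
scene foot [0.60572875 0.11945372 0.        ] [ 0.64738265 -0.01166104  0.        ] 0.13757226180099494 top [0.62732986 0.1258303  0.052     ] [ 0.66937945 -0.00532668  0.052     ] 0.13773279113482786
stop yaw: x dir deg 18.37090743685523
stop yaw: x dir deg 17.190428782433138
stop yaw: x dir deg 17.624553611709462
stop yaw: x dir deg 17.776111688173344
stop [0.6259712  0.05391534 0.30901778] 17.70541480570711 [-1.2 -0.5 -0.4  0.1 -0.8 -0.2 -1.9  0.9 -0.2 -0.9  0.6  0.4  0.6 -2.2
  1.6 -1. ]
plate [0.51073831 0.01856528 0.06505677] 3.7274785869386133 [-0.9 -0.2 -1.2  0.7  0.   1.5 -0.  -0.5 -1.1 -0.5  0.6  0.8  0.3 -0.6
 -0.3 -1.9]
plate in stop -0.12052540001373353 0.0013693655962883217 rel yaw -13.977936218768498
sleeve [0.61069607 0.17729002 0.03      ]
cap [ 0.62621784 -0.06565284  0.01      ]
sl2 [0.61396352 0.17677281 0.02      ]
cap2 [ 0.62817247 -0.06749931  0.007     ]
```

```bash
python3 - <<'E'
from h import *
p=ctrl.get_image('top'); s=ctrl.get_image('scene')
for z in (0,.1,.2,.3,.4):
  print(z,[onz(p,rc,z)[:2].round(3) for rc in((330,516),(435,608),(410,508),(440,560))],[onz(s,rc,z)[:2].round(3) for rc in((455,530),(470,600))])
a=cv2.imread('pics/top0.png')[300:480,460:640]; b=cv2.imread('pics/scene0.png')[360:480,480:640]
cv2.imwrite('pics/crop2.png',np.hstack([cv2.resize(a,(400,400)),cv2.resize(b,(400,400))]))
E
```

```text
0 [array([ 0.423, -0.132]), array([ 0.256, -0.276]), array([ 0.294, -0.115]), array([ 0.248, -0.197])] [array([ 0.642, -0.19 ]), array([ 0.707, -0.252])]
0.1 [array([ 0.425, -0.098]), array([ 0.275, -0.227]), array([ 0.309, -0.082]), array([ 0.267, -0.156])] [array([ 0.589, -0.2  ]), array([ 0.644, -0.253])]
0.2 [array([ 0.427, -0.063]), array([ 0.293, -0.178]), array([ 0.324, -0.049]), array([ 0.287, -0.115])] [array([ 0.535, -0.21 ]), array([ 0.582, -0.255])]
0.3 [array([ 0.429, -0.029]), array([ 0.312, -0.129]), array([ 0.339, -0.017]), array([ 0.307, -0.074])] [array([ 0.482, -0.22 ]), array([ 0.519, -0.256])]
0.4 [array([0.431, 0.006]), array([ 0.331, -0.08 ]), array([0.354, 0.016]), array([ 0.326, -0.033])] [array([ 0.428, -0.23 ]), array([ 0.457, -0.257])]
```

View pics/crop2.png

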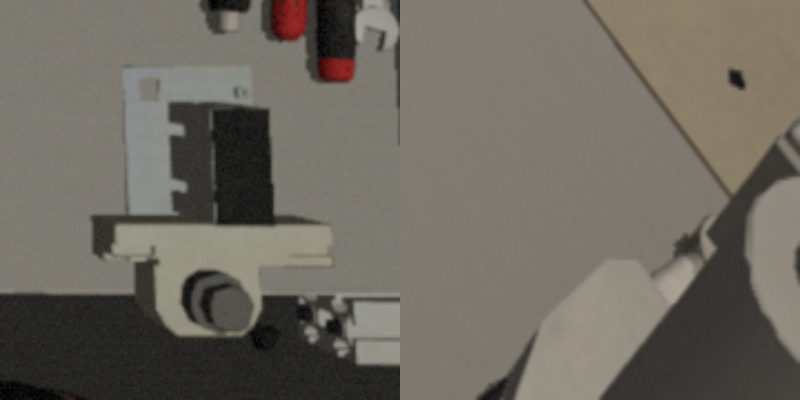

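```bash
python3 - <<'E'
from h import *
p=ctrl.get_image('top'); s=ctrl.get_image('scene')
for z in (0,.1,.2,.3,.4,.5):
  X=onz(p,(235,615),z); print(z,X.round(3),np.round(proj(s,X)), 'cream', np.round(proj(s,onz(p,(410,508),z))))
a=cv2.imread('pics/top0.png')[160:340,540:640]; b=cv2.imread('pics/scene0.png')[360:480,480:640]
cv2.imwrite('pics/crop3.png',np.hstack([cv2.resize(a,(330,594)),cv2.resize(b,(460,594))]))
E
```

```text
0 [ 0.582 -0.305  0.   ] [567. 566.] cream [554. 271.]
0.1 [ 0.568 -0.253  0.1  ] [508. 553.] cream [495. 264.]
0.2 [ 0.554 -0.201  0.2  ] [437. 537.] cream [425. 256.]
0.3 [ 0.54  -0.149  0.3  ] [351. 517.] cream [340. 247.]
0.4 [ 0.526 -0.097  0.4  ] [245. 493.] cream [235. 234.]
0.5 [ 0.512 -0.045  0.5  ] [110. 463.] cream [102. 219.]
```

View pics/crop3.png

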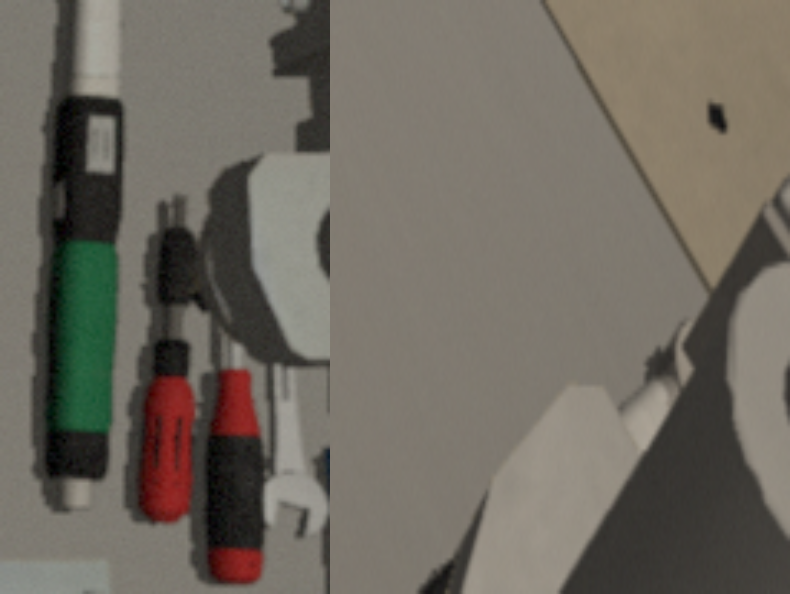

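```bash
cat >> h.py <<'E'
S0=np.array([0.626,0.054,0]); SY=0.309
RS=R.from_euler('z',SY).as_matrix()
TR=np.column_stack([-RS[:,0],[0,0,-1],-RS[:,1]])  # desired tool rot
def go(sx,sy,z):
    o=st(); Rt=R.from_rotvec(o['tool_rot']).as_matrix(); tgt=S0+RS@np.array([sx,sy,0]);tgt[2]=z
    print('inStop',(RS.T@(o['tool_pos']-S0)).round(4),'tgt',tgt.round(4),'shift',(Rt.T@(tgt-o['tool_pos'])).round(4),'turn',np.degrees(R.from_matrix(Rt.T@TR).as_rotvec()).round(2))
E
python3 -c "
from h import *
go(-.198,0,.4)"
```

```text
t 0.9 pos [ 0.1702 -0.6014  0.207 ] rot [-0.288  2.074 -2.074] f [ 0.2  0.1 -0.3] op 0.08556667922651195 q [-1.41  0.05  1.61  0.    1.48 -0.12]
inStop [-0.6335 -0.4857  0.207 ] tgt [ 0.4374 -0.0062  0.4   ] shift [-0.4191 -0.193  -0.4999] turn [-0.01 -1.9  -0.  ]
```

>>> arm_command(steps=[[[0,-0.05,0],[0,0,0],0.5],[[0,-0.1,0],[0,0,0],0.5],[[0,-0.15,0],[0,0,0],0.5],[[0,-0.19,0],[0,0,0],0.5]])

```text
t: 1.3
tool_pos: [0.1702, -0.6015, 0.4009]
tool_rot: [-0.288, 2.07, -2.077]
contact_force: [-0.5, -0.3, 0.7]
opening: 0.0426
```

```bash
python3 -c "
from h import *
go(-.198,0,.3)"
```

```text
t 1.3 pos [ 0.1702 -0.6015  0.4009] rot [-0.288  2.07  -2.077] f [-0.5 -0.3  0.7] op 0.04255959069902602 q [-1.41  0.01  1.34  0.    1.79 -0.12]
inStop [-0.6335 -0.4859  0.4009] tgt [ 0.4374 -0.0062  0.3   ] shift [-0.4192  0.099  -0.5004] turn [-0.19 -1.9   0.02]
```

>>> arm_command(steps=[[[-0.032,0,-0.038],[0,-1,0],0.5],[[-0.064,0,-0.076],[0,-1.9,0],0.5],[[-0.096,0,-0.114],[0,-1.9,0],0.5],[[-0.128,0,-0.152],[0,-1.9,0],0.5],[[-0.16,0,-0.19],[0,-1.9,0],0.5]])

```text
t: 1.8
tool_pos: [0.2728, -0.3733, 0.4003]
tool_rot: [-0.319, 2.051, -2.059]
contact_force: [1.7, 0.6, 1.0]
opening: 0.0427
```

>>> arm_command(steps=[[[-0.032,0,-0.038],[0,0,0],0.5],[[-0.064,0,-0.076],[0,0,0],0.5],[[-0.096,0,-0.114],[0,0,0],0.5],[[-0.128,0,-0.152],[0,0,0],0.5],[[-0.16,0,-0.19],[0,0,0],0.5]])

```text
t: 2.3
tool_pos: [0.3677, -0.142, 0.3998]
tool_rot: [-0.317, 2.05, -2.06]
contact_force: [0.8, -1.4, -0.6]
opening: 0.0427
```

```bash
python3 -c "
from h import *
go(-.198,0,.05)"
```

```text
t 2.3 pos [ 0.3677 -0.142   0.3998] rot [-0.317  2.05  -2.06 ] f [ 0.8 -1.4 -0.6] op 0.04270973086547164 q [-0.56 -0.55  1.8  -0.    1.89  0.71]
inStop [-0.3056 -0.1081  0.3998] tgt [ 0.4374 -0.0062  0.05  ] shift [-0.1072  0.3494 -0.11  ] turn [-0.29 -0.07 -0.05]
```

>>> arm_command(steps=[[[-0.036,0,-0.036],[0,0,0],0.5],[[-0.07,0.0,-0.07],[0,0,0],0.5],[[-0.1,0.02,-0.1],[0,0,0],0.5],[[-0.107,0.06,-0.11],[0,0,0],0.5],[[-0.107,0.1,-0.11],[0,0,0],0.5]])

```text
t: 2.8
tool_pos: [0.4374, -0.0031, 0.299]
tool_rot: [-0.319, 2.046, -2.057]
contact_force: [0.7, -1.0, -0.7]
opening: 0.0427
```

>>> arm_command(steps=[[[0,0.05,0],[0,0,0],0.5],[[0,0.1,0],[0,0,0],0.5],[[0,0.15,0],[0,0,0],0.5],[[0,0.19,0],[0,0,0],0.5],[[0,0.2,0],[0,0,0],0.5]])

```text
t: 3.3
tool_pos: [0.4343, -0.0033, 0.0937]
tool_rot: [-0.329, 2.053, -2.057]
contact_force: [-1.2, 0.1, -0.4]
opening: 0.0426
```

```bash
python3 -c "
from h import *
go(-.198,0,.02)
for n in ('top','scene'): snap(n,n+'1.png')
"
```

```text
t 3.3 pos [ 0.4343 -0.0033  0.0937] rot [-0.329  2.053 -2.057] f [-1.2  0.1 -0.4] op 0.04264146179266861 q [-0.18 -0.33  2.15 -0.    1.32  1.08]
inStop [-0.2     0.0037  0.0937] tgt [ 0.4374 -0.0062  0.02  ] shift [-0.0024  0.0737  0.0036] turn [-0.07  0.18  0.32]
```

View pics/scene1.png

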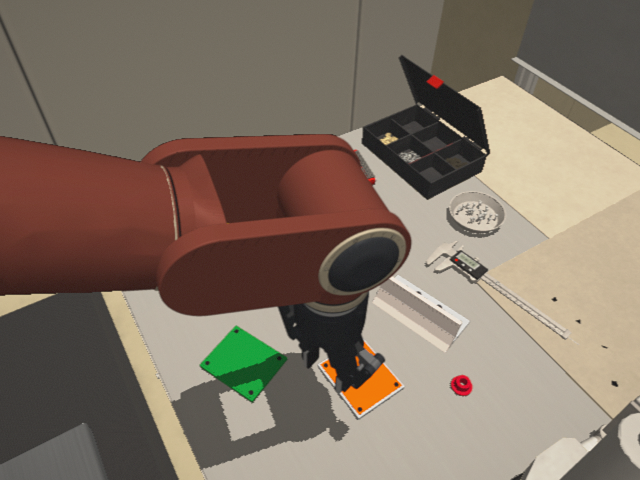

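View pics/top1.png

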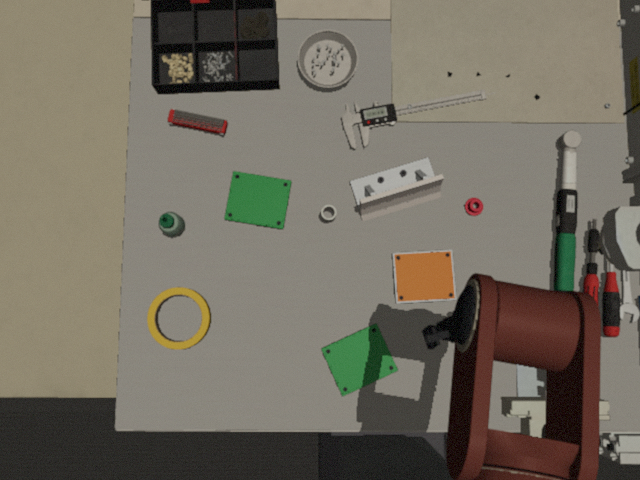

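The top view shows the tool at (335,437), in the free strip between the green plate and the orange plate's trailing edge. I'll lower it and feel for the bench.

>>> arm_command(steps=[[[-0.001,0.04,0.002],[0,0,0],0.5],[[-0.001,0.07,0.002],[0,0,0],0.5],[[-0.001,0.083,0.002],[0,0,0],0.5],[[-0.001,0.086,0.002],[0,0,0],0.5]])

```text
t: 3.8
tool_pos: [0.4398, -0.006, 0.0127]
tool_rot: [-0.321, 2.048, -2.057]
contact_force: [0.2, 0.3, 0.0]
opening: 0.0427
```

>>> arm_command(steps=[[[0,0.001,0],[0,0,0],0.5],[[0,0.002,0],[0,0,0],0.5]])

```text
t: 4.0
tool_pos: [0.4421, -0.0064, 0.0131]
tool_rot: [-0.317, 2.045, -2.057]
contact_force: [0.4, 0.1, -0.9]
opening: 0.0429
```

```bash
python3 -c "
from h import *
go(-.198,0,.0)
s=snap('scene','a.png');t=snap('top','b.png')
a=s['img'][300:420,280:440];b=t['img'][260:380,380:540]
cv2.imwrite('pics/crop4.png',np.hstack([cv2.resize(i,(400,300)) for i in (a,b)])[:,:,::-1])
"
```

```text
t 4.0 pos [ 0.4421 -0.0064  0.0131] rot [-0.317  2.045 -2.057] f [ 0.4  0.1 -0.9] op 0.04289900316361886 q [-0.18 -0.19  2.19 -0.    1.14  1.08]
inStop [-0.1936 -0.0016  0.0131] tgt [ 0.4374 -0.0062  0.    ] shift [ 0.0045  0.0131 -0.0017] turn [-0.38  0.17 -0.27]
```

View pics/crop4.png

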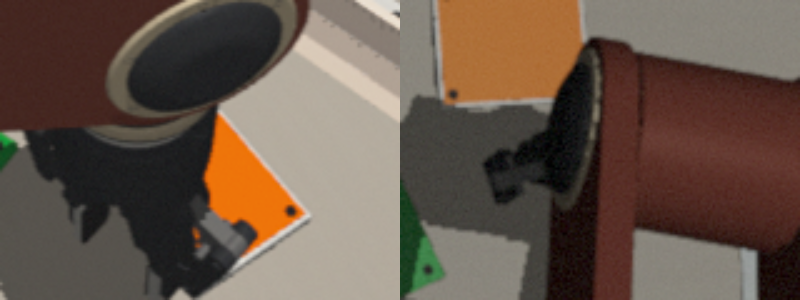

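>>> arm_command(steps=[[[0,0,0],[0,0,0],0.5],[[0,0,0],[0,0,0],0.5]])

```text
t: 4.3
tool_pos: [0.442, -0.0063, 0.0133]
tool_rot: [-0.316, 2.044, -2.057]
contact_force: [0.2, 0.3, 0.5]
opening: 0.0428
```

>>> arm_command(steps=[[[0.004,0.004,0],[0,0,0],0.5],[[0.004,0.004,0],[0,0,0],0.5]])

```text
t: 4.5
tool_pos: [0.4373, -0.0076, 0.0086]
tool_rot: [-0.318, 2.045, -2.057]
contact_force: [0.0, 0.9, -0.2]
opening: 0.043
```

>>> arm_command(steps=[[[0,0.004,0],[0,0,0],0.5],[[0,0.004,0],[0,0,0],0.5]])

```text
t: 4.7
tool_pos: [0.4366, -0.0075, 0.0037]
tool_rot: [-0.319, 2.047, -2.057]
contact_force: [-0.8, -0.3, -0.1]
opening: 0.0424
```

```bash
python3 -c "
from h import *
go(-.198,0,.0)"
```

```text
t 4.7 pos [ 0.4366 -0.0075  0.0037] rot [-0.319  2.047 -2.057] f [-0.8 -0.3 -0.1] op 0.04241750506525762 q [-0.19 -0.19  2.21 -0.    1.12  1.08]
inStop [-0.1992 -0.001   0.0037] tgt [ 0.4374 -0.0062  0.    ] shift [-0.0012  0.0037 -0.001 ] turn [-0.32  0.16 -0.14]
```

>>> arm_command(steps=[[[0,0.002,0],[0,0,0],0.5],[[0,0.003,0],[0,0,0],0.5]])

```text
t: 4.9
tool_pos: [0.4363, -0.0074, 0.0003]
tool_rot: [-0.32, 2.047, -2.057]
contact_force: [0.4, -0.6, 0.4]
opening: 0.0426
```

>>> arm_command(steps=[[[0,0.001,0],[0,0,0],0.5],[[0,0.002,0],[0,0,0],0.5]])

```text
t: 5.1
tool_pos: [0.4363, -0.0074, -0.0018]
tool_rot: [-0.32, 2.047, -2.057]
contact_force: [-0.4, 0.2, 1.0]
opening: 0.0426
```

>>> arm_command(steps=[[[0,0.001,0],[0,0,0],0.5],[[0,0.002,0],[0,0,0],0.5]])

```text
t: 5.3
tool_pos: [0.4363, -0.0074, -0.0038]
tool_rot: [-0.32, 2.047, -2.057]
contact_force: [-0.1, -0.6, -0.4]
opening: 0.0429
```

>>> arm_command(steps=[[[0,0.001,0],[0,0,0],0.5],[[0,0.0015,0],[0,0,0],0.5]])

```text
t: 5.5
tool_pos: [0.4363, -0.0074, -0.0054]
tool_rot: [-0.32, 2.047, -2.057]
contact_force: [-0.1, 0.9, 0.5]
opening: 0.0426
```

>>> arm_command(steps=[[[0,0.001,0],[0,0,0],0.5],[[0,0.001,0],[0,0,0],0.5]])

```text
t: 5.7
tool_pos: [0.4362, -0.0074, -0.0066]
tool_rot: [-0.32, 2.047, -2.057]
contact_force: [-0.8, -0.1, -0.3]
opening: 0.0428
```

>>> arm_command(steps=[[[0,0.001,0],[0,0,0],0.5],[[0,0.001,0],[0,0,0],0.5]])

```text
t: 5.9
tool_pos: [0.4361, -0.0074, -0.0077]
tool_rot: [-0.321, 2.048, -2.057]
contact_force: [-0.4, -0.4, -0.5]
opening: 0.0424
```

>>> arm_command(steps=[[[0,0.001,0],[0,0,0],0.5],[[0,0.001,0],[0,0,0],0.5]])

```text
t: 6.1
tool_pos: [0.4359, -0.0074, -0.0089]
tool_rot: [-0.321, 2.048, -2.057]
contact_force: [-0.5, 0.7, 0.1]
opening: 0.0425
```

>>> arm_command(steps=[[[0,0.001,0],[0,0,0],0.5],[[0,0.001,0],[0,0,0],0.5]])

```text
t: 6.3
tool_pos: [0.4358, -0.0074, -0.0101]
tool_rot: [-0.321, 2.048, -2.057]
contact_force: [-0.5, 0.2, -0.0]
opening: 0.0424
```

```bash
python3 -c "
from h import *
go(-.198,0,.0)
s=snap('scene','c.png');a=s['img'][330:430,290:420]
cv2.imwrite('pics/crop5.png',cv2.resize(a,(780,600),interpolation=cv2.INTER_CUBIC)[:,:,::-1])
print([np.round(proj(s,S0+RS@np.array([-.198,y,0]))) for y in (-.02,.02)])
"
```

```text
t 6.3 pos [ 0.4358 -0.0074 -0.0101] rot [-0.321  2.048 -2.057] f [-0.5  0.2 -0. ] op 0.04242043455232481 q [-0.19 -0.16  2.21 -0.    1.09  1.08]
inStop [-0.1999 -0.0006 -0.0101] tgt [ 0.4374 -0.0062  0.    ] shift [-0.0019 -0.0101 -0.0006] turn [-0.26  0.16 -0.04]
[array([426., 337.]), array([408., 315.])]
```

View pics/crop5.png

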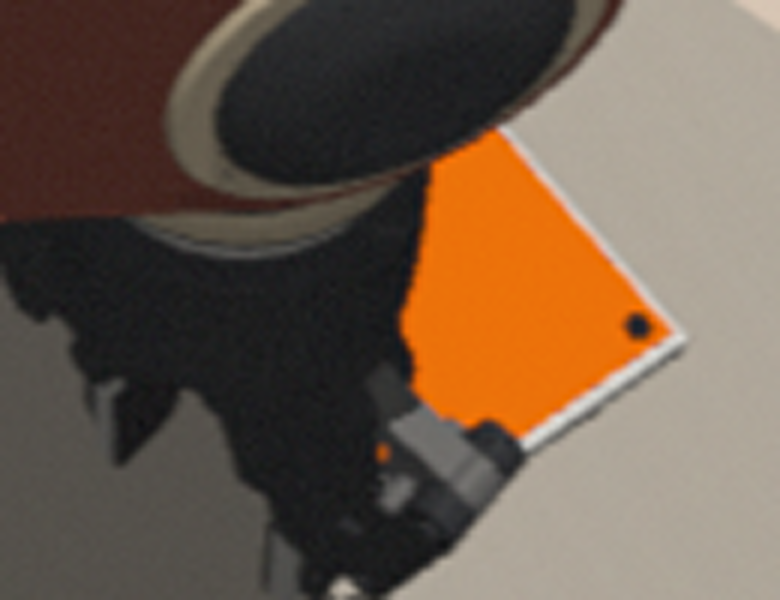

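>>> arm_command(steps=[[[0,0.001,0],[0,0,0],0.5],[[0,0.001,0],[0,0,0],0.5]])

```text
t: 6.55
tool_pos: [0.4357, -0.0073, -0.0111]
tool_rot: [-0.321, 2.048, -2.057]
contact_force: [-0.0, -0.1, -0.2]
opening: 0.0425
```

>>> arm_command(steps=[[[0,0.001,0],[0,0,0],0.5],[[0,0.001,0],[0,0,0],0.5]])

```text
t: 6.75
tool_pos: [0.4356, -0.0073, -0.0123]
tool_rot: [-0.322, 2.048, -2.057]
contact_force: [-0.1, 1.0, -0.1]
opening: 0.0424
```

```bash
python3 -c "
from h import *
go(-.198,0,.0);o=ctrl.get_obs();print(o['effort'],o['wrist_torque'])
s=snap('scene','d.png');a=s['img'][330:450,280:440]
cv2.imwrite('pics/crop6.png',cv2.resize(a,(800,600),interpolation=cv2.INTER_CUBIC)[:,:,::-1])
"
```

```text
t 6.75 pos [ 0.4356 -0.0073 -0.0123] rot [-0.322  2.048 -2.057] f [-0.1  1.  -0.1] op 0.042449427818297414 q [-0.19 -0.16  2.21 -0.    1.09  1.08]
inStop [-0.2001 -0.0005 -0.0123] tgt [ 0.4374 -0.0062  0.    ] shift [-0.0021 -0.0123 -0.0004] turn [-0.25  0.16 -0.02]
[-9.89686581e-03 -2.38334423e+01 -3.08411050e+01 -1.04918762e-02
 -2.64575070e-02 -2.73761472e-06] [ 0.02458595 -0.00428597  0.03503799]
```

View pics/crop6.png

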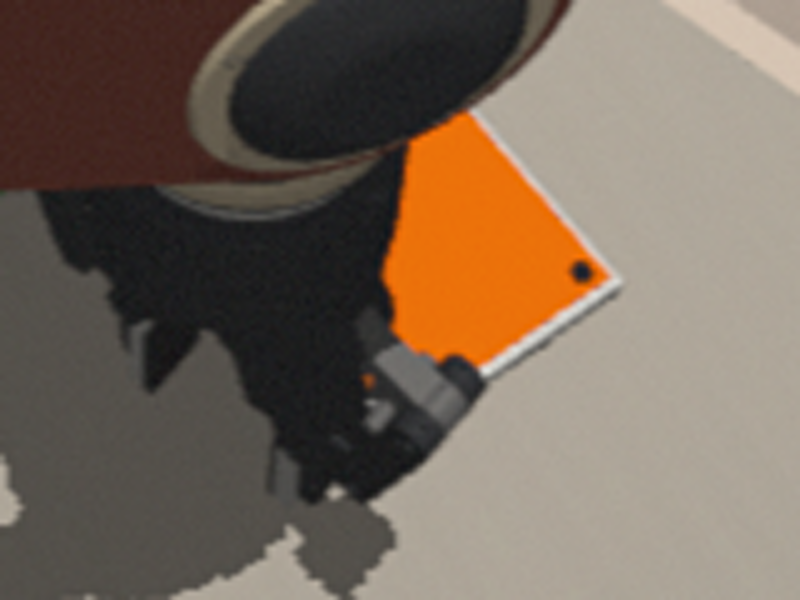

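>>> arm_command(steps=[[[0,0.001,0],[0,0,0],0.5],[[0,0.001,0],[0,0,0],0.5]])

```text
t: 7.0
tool_pos: [0.4355, -0.0073, -0.0134]
tool_rot: [-0.322, 2.048, -2.057]
contact_force: [-0.1, 0.2, 0.3]
opening: 0.0426
```

>>> arm_command(steps=[[[0,0.001,0],[0,0,0],0.5],[[0,0.001,0],[0,0,0],0.5]])

```text
t: 7.2
tool_pos: [0.4354, -0.0073, -0.0146]
tool_rot: [-0.322, 2.049, -2.057]
contact_force: [-0.0, -0.2, 0.1]
opening: 0.0427
```

>>> arm_command(steps=[[[0,-0.01,0],[0,0,0],0.5],[[0,-0.02,0],[0,0,0],0.0],[[0,-0.02,0],[0,0,0],0.0],[[0,-0.02,0],[0,0,0],0.0]])

```text
t: 7.6
tool_pos: [0.4361, -0.0074, 0.0064]
tool_rot: [-0.32, 2.047, -2.057]
contact_force: [0.3, -0.2, -0.6]
opening: 0.0006
```

>>> arm_command(steps=[[[0,0.001,0],[0,0,0],0],[[0,0.002,0],[0,0,0],0]])

```text
t: 7.8
tool_pos: [0.4359, -0.0073, 0.0041]
tool_rot: [-0.32, 2.047, -2.057]
contact_force: [0.2, 0.2, 0.3]
opening: -0.0001
```

>>> arm_command(steps=[[[0,0.001,0],[0,0,0],0],[[0,0.001,0],[0,0,0],0]])

```text
t: 8.0
tool_pos: [0.4355, -0.0073, 0.0026]
tool_rot: [-0.322, 2.048, -2.057]
contact_force: [0.1, 0.6, 0.2]
opening: 0.0001
```

```bash
python3 -c "
from h import *
go(-.198,0,.0);
s=snap('scene','e.png');a=s['img'][330:450,280:440]
cv2.imwrite('pics/crop7.png',cv2.resize(a,(800,600),interpolation=cv2.INTER_CUBIC)[:,:,::-1])
"
```

```text
t 8.0 pos [ 0.4355 -0.0073  0.0026] rot [-0.322  2.048 -2.057] f [0.1 0.6 0.2] op 8.643690839364361e-05 q [-0.19 -0.19  2.21 -0.    1.12  1.08]
inStop [-0.2001 -0.0004  0.0026] tgt [ 0.4374 -0.0062  0.    ] shift [-0.0021  0.0026 -0.0004] turn [-0.25  0.17 -0.02]
```

View pics/crop7.png

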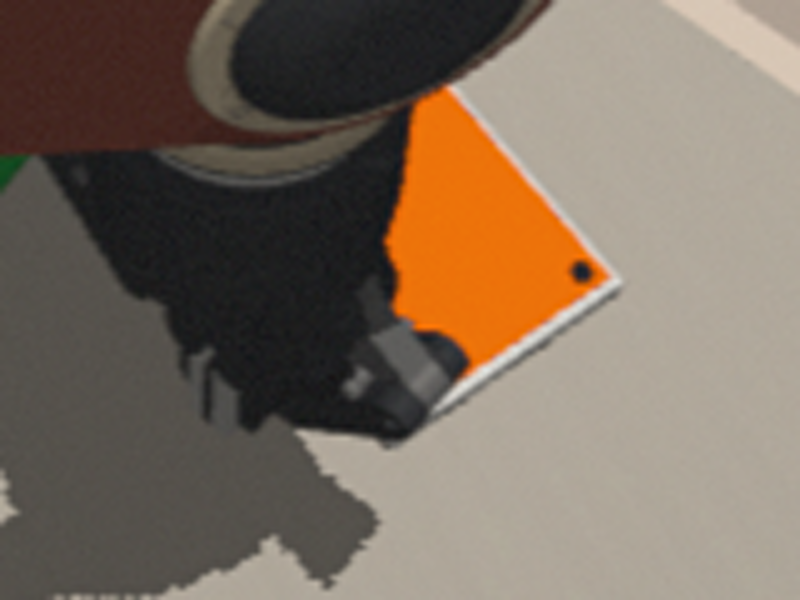

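>>> arm_command(steps=[[[-0.01,0.0012,0],[0,0,0],0],[[-0.02,0.0012,0],[0,0,0],0],[[-0.03,0.0012,0],[0,0,0],0],[[-0.04,0.0012,0],[0,0,0],0],[[-0.05,0.0012,0],[0,0,0],0]])

```text
t: 8.55
tool_pos: [0.4843, 0.0084, 0.0016]
tool_rot: [-0.321, 2.048, -2.057]
contact_force: [-0.4, 0.5, -0.5]
opening: -0.0
```

```bash
python3 -c "
from h import *
go(-.105,0,.0012);
s=snap('scene','f.png')
"
```

```text
t 8.55 pos [0.4843 0.0084 0.0016] rot [-0.321  2.048 -2.057] f [-0.4  0.5 -0.5] op -4.044327224750315e-05 q [-0.13 -0.06  2.09 -0.    1.1   1.13]
inStop [-0.1488 -0.0004  0.0016] tgt [0.526  0.0221 0.0012] shift [-0.0438  0.0005 -0.0002] turn [-0.26  0.18 -0.05]
```

View pics/f.png

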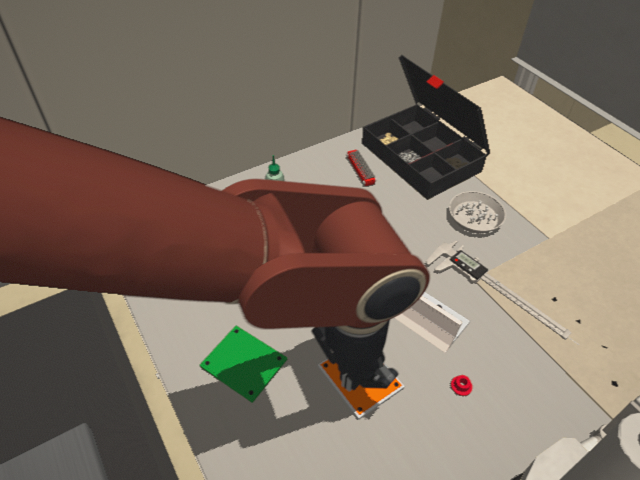

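The plate hasn't moved: its near corner is still at scene (416,360), although the TCP reads 18 mm past its trailing edge. So the tips must sit above the plate. I'll go back and find their true height by touch.

>>> arm_command(steps=[[[0.025,0,0],[0,0,0],0],[[0.05,0,0],[0,0,0],0],[[0.054,0.002,0],[0,0,0],0],[[0.054,0.003,0],[0,0,0],0]])

```text
t: 9.0
tool_pos: [0.4342, -0.008, -0.0013]
tool_rot: [-0.318, 2.047, -2.057]
contact_force: [0.6, 0.7, -0.4]
opening: -0.0
```

>>> arm_command(steps=[[[0,0.002,0],[0,0,0],0],[[0,0.003,0],[0,0,0],0]])

```text
t: 9.2
tool_pos: [0.4351, -0.008, -0.0042]
tool_rot: [-0.318, 2.047, -2.056]
contact_force: [0.3, -0.7, -0.6]
opening: 0.0003
```

>>> arm_command(steps=[[[0,0.001,0],[0,0,0],0],[[0,0.002,0],[0,0,0],0]])

```text
t: 9.4
tool_pos: [0.4356, -0.0079, -0.0062]
tool_rot: [-0.318, 2.046, -2.056]
contact_force: [-0.0, -0.1, 0.2]
opening: -0.0001
```

>>> arm_command(steps=[[[0,0.001,0],[0,0,0],0],[[0,0.002,0],[0,0,0],0]])

```text
t: 9.6
tool_pos: [0.4358, -0.0079, -0.0082]
tool_rot: [-0.318, 2.046, -2.056]
contact_force: [0.7, 0.1, -0.6]
opening: 0.0003
```

>>> arm_command(steps=[[[0,0.001,0],[0,0,0],0],[[0,0.002,0],[0,0,0],0]])

```text
t: 9.8
tool_pos: [0.4358, -0.0079, -0.0103]
tool_rot: [-0.318, 2.046, -2.056]
contact_force: [1.0, -0.8, 0.1]
opening: 0.0002
```

>>> arm_command(steps=[[[0,0.001,0],[0,0,0],0],[[0,0.0015,0],[0,0,0],0]])

```text
t: 10.0
tool_pos: [0.4357, -0.0079, -0.0119]
tool_rot: [-0.318, 2.046, -2.056]
contact_force: [-0.2, 0.5, -0.9]
opening: 0.0003
```

```bash
python3 -c "
from h import *
go(-.198,0,.0);
s=snap('scene','g.png');a=s['img'][330:450,280:440]
t=snap('top','h.png');b=t['img'][290:350,395:475]
print(np.round(proj(s,ctrl.get_obs()['tool_pos'])),np.round(proj(t,ctrl.get_obs()['tool_pos'])))
cv2.imwrite('pics/crop8.png',np.vstack([cv2.resize(i,(400,300),interpolation=cv2.INTER_CUBIC)[:,:,::-1] for i in (a,b)]))
"
```

```text
t 10.0 pos [ 0.4357 -0.0079 -0.0119] rot [-0.318  2.046 -2.056] f [-0.2  0.5 -0.9] op 0.0002602464644069486 q [-0.19 -0.16  2.21 -0.    1.08  1.07]
inStop [-0.2001 -0.0011 -0.0119] tgt [ 0.4374 -0.0062  0.    ] shift [-0.0021 -0.0119 -0.001 ] turn [-0.3   0.18 -0.2 ]
[422. 325.] [322. 439.]
```

View pics/crop8.png

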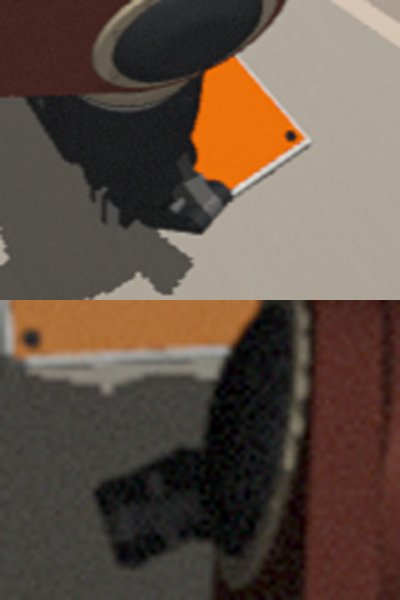

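```bash
python3 - <<'E'
import cv2,numpy as np
from h import *
ims=[cv2.imread('pics/'+f)[390:450,300:360] for f in ('d.png','e.png','g.png')]
cv2.imwrite('pics/crop9.png',np.clip(2.2*np.hstack([cv2.resize(i,(260,260),interpolation=cv2.INTER_NEAREST) for i in ims]).astype(float),0,255).astype(np.uint8))
s=ctrl.get_image('scene');print([np.round(proj(s,x),1) for x in ([.4356,-.0073,-.0123],[.4355,-.0073,.0026],[.4357,-.0079,-.0119],[.4357,-.0079,0])])
E
```

```text
[array([421.7, 324.8]), array([417.2, 324.9]), array([421.9, 325. ]), array([418.3, 325.2])]
```

View pics/crop9.png

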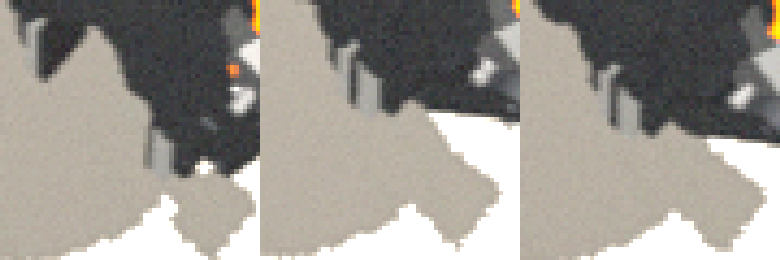

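```bash
python3 - <<'E'
from h import *
from scipy.optimize import least_squares
p=ctrl.get_image('top'); s=ctrl.get_image('scene')
def sc(x,y): return (250+y/2.2,310+(x-396)/2.2)
def f(v,obs):
    c,sn=np.cos(v[2]),np.sin(v[2]);r=[]
    for im,rc,X in obs:
        r+=list(np.array(proj(im,(v[0]+c*X[0]-sn*X[1],v[1]+sn*X[0]+c*X[1],X[2]+v[3])))-rc)
    return np.array(r)
obs=[(p,(221.1,362.6),(0,.07,0)),(p,(196,440.7),(0,-.07,0)),(p,(203.6,361.4),(.02,.07,.052)),(p,(179.3,443.1),(.02,-.07,.052)),
(s,sc(534,113),(0,.07,0)),(s,sc(693,222),(0,-.07,0)),(s,sc(560,52),(.02,.07,.052)),(s,sc(727,160),(.02,-.07,.052))]
T=[((253.2,392.7),(.042,.05,.008)),((250,451.8),(.042,-.05,.008)),((299.5,455.5),(-.042,-.05,.008)),((303.2,396.8),(-.042,.05,.008))]
ob2=[(p,)+t for t in T]+[(s,sc(510,192),(.042,.05,.008)),(s,sc(602,298),(.042,-.05,.008)),(s,sc(503,370),(-.042,-.05,.008)),(s,sc(414,252),(-.042,.05,.008))]
for o in (obs,ob2):
    a=least_squares(f,[.6,.05,.2,0],args=(o,));print(a.x.round(4),np.degrees(a.x[2]),a.cost)
    for k in (p,s):
        a=least_squares(f,[.6,.05,.2,0],args=([q for q in o if q[0] is k],));print('  single',a.x.round(4),a.cost)
E
```

```text
[0.6254 0.0537 0.3086 0.0016] 17.680718878802157 7.997178295472122
  single [ 0.6264  0.0523  0.3108 -0.0111] 0.6144774001013781
  single [ 0.6319  0.0574  0.3067 -0.0072] 1.8591620308535197
[ 0.5111  0.0188  0.0651 -0.0017] 3.7310977755484966 5.589812155284937
  single [ 0.5114  0.0147  0.0637 -0.023 ] 0.1495858278358592
  single [ 0.5179  0.0253  0.0661 -0.0186] 0.44942723120087197
```

>>> arm_command(steps=[[[0,0.001,0],[0,0,0],0],[[0,0.002,0],[0,0,0],0]])

```text
t: 10.45
tool_pos: [0.4359, -0.0079, -0.0137]
tool_rot: [-0.318, 2.046, -2.056]
contact_force: [0.9, 0.8, -0.4]
opening: 0.0
```

>>> arm_command(steps=[[[0,0.001,0],[0,0,0],0],[[0,0.002,0],[0,0,0],0]])

```text
t: 10.65
tool_pos: [0.4359, -0.0079, -0.0159]
tool_rot: [-0.318, 2.046, -2.056]
contact_force: [-0.2, -0.1, 0.2]
opening: 0.0002
```

>>> arm_command(steps=[[[0,0.001,0],[0,0,0],0],[[0,0.002,0],[0,0,0],0]])

```text
t: 10.85
tool_pos: [0.4359, -0.0079, -0.018]
tool_rot: [-0.318, 2.046, -2.056]
contact_force: [0.0, 0.5, 0.3]
opening: -0.0001
```

>>> arm_command(steps=[[[0,0.001,0],[0,0,0],0],[[0,0.002,0],[0,0,0],0]])

```text
t: 11.05
tool_pos: [0.4359, -0.0079, -0.0201]
tool_rot: [-0.318, 2.046, -2.056]
contact_force: [0.2, -0.2, 0.5]
opening: 0.0001
```

>>> arm_command(steps=[[[0,0.001,0],[0,0,0],0],[[0,0.0015,0],[0,0,0],0]])

```text
t: 11.25
tool_pos: [0.4358, -0.0079, -0.0218]
tool_rot: [-0.318, 2.046, -2.056]
contact_force: [-0.5, -0.0, -0.2]
opening: 0.0002
```

```bash
python3 - <<'E'
from h import *
s=ctrl.get_image('scene');o=st();print(np.round(proj(s,o['tool_pos']),1))
im=s['img'][360:450,280:400]
cv2.imwrite('pics/crop10.png',np.clip(2.0*cv2.resize(im,(800,600),interpolation=cv2.INTER_NEAREST)[:,:,::-1].astype(float),0,255).astype(np.uint8))
E
```

```text
t 11.3 pos [ 0.4358 -0.0079 -0.0218] rot [-0.318  2.047 -2.056] f [-0.3 -0.3 -0.9] op -7.044425022775341e-05 q [-0.19 -0.14  2.22 -0.    1.06  1.07]
[424.7 324.9]
```

View pics/crop10.png

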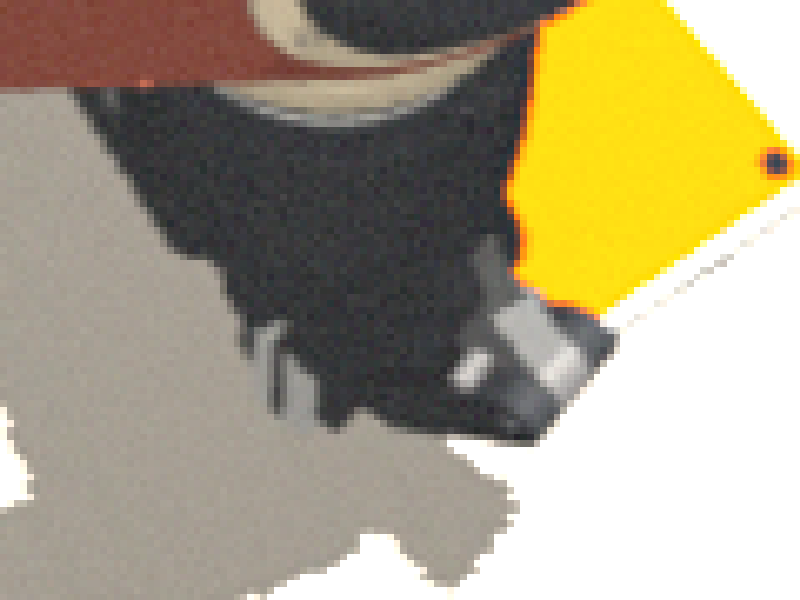

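>>> arm_command(steps=[[[0,0.001,0],[0,0,0],0],[[0,0.002,0],[0,0,0],0]])

```text
t: 11.5
tool_pos: [0.4358, -0.0079, -0.0238]
tool_rot: [-0.318, 2.046, -2.056]
contact_force: [0.0, -0.1, -0.3]
opening: 0.0001
```

>>> arm_command(steps=[[[0,0.001,0],[0,0,0],0],[[0,0.0015,0],[0,0,0],0]])

```text
t: 11.7
tool_pos: [0.4358, -0.0079, -0.0243]
tool_rot: [-0.32, 2.047, -2.056]
contact_force: [-6.4, -0.5, 13.4]
opening: 0.0003
```

>>> arm_command(steps=[[[0,0.001,0],[0,0,0],0],[[0,0.0015,0],[0,0,0],0]])

```text
t: 11.9
tool_pos: [0.4358, -0.008, -0.0244]
tool_rot: [-0.322, 2.049, -2.056]
contact_force: [-8.5, 0.5, 18.5]
opening: 0.0001
```

Bench contact at a reading of −24 mm, so the tips actually sit about 24 mm above the reported TCP (z_tip = z + 0.024). Now I'll push at a reading of about −0.023.

>>> arm_command(steps=[[[0,-0.0015,0],[0,0,0],0],[[-0.005,-0.0015,0],[0,0,0],0],[[-0.01,-0.0015,0],[0,0,0],0],[[-0.015,-0.0015,0],[0,0,0],0]])

```text
t: 12.3
tool_pos: [0.4504, -0.0032, -0.023]
tool_rot: [-0.323, 2.049, -2.056]
contact_force: [0.5, -0.7, 0.1]
opening: -0.0
```

>>> arm_command(steps=[[[-0.006,0,0],[0,0,0],0],[[-0.012,0,0],[0,0,0],0],[[-0.018,0,0],[0,0,0],0],[[-0.024,0,0],[0,0,0],0]])

```text
t: 12.7
tool_pos: [0.4736, 0.0044, -0.0233]
tool_rot: [-0.323, 2.049, -2.056]
contact_force: [0.2, -1.4, -0.6]
opening: 0.0001
```

```bash
python3 - <<'E'
from h import *
go(-.105,0,-.023)
s=ctrl.get_image('scene');t=ctrl.get_image('top')
cv2.imwrite('pics/c11.png',np.hstack([cv2.resize(i,(400,300)) for i in (s['img'][270:450,270:510],t['img'][170:350,340:580])])[:,:,::-1])
E
```

```text
t 12.7 pos [ 0.4736  0.0044 -0.0233] rot [-0.323  2.049 -2.056] f [ 0.2 -1.4 -0.6] op 0.00011247890437827302 q [-0.15 -0.04  2.12 -0.    1.05  1.11]
inStop [-0.1603 -0.0009 -0.0233] tgt [ 0.526   0.0221 -0.023 ] shift [-0.0553 -0.0003 -0.0007] turn [-0.2   0.2   0.02]
```

View pics/c11.png

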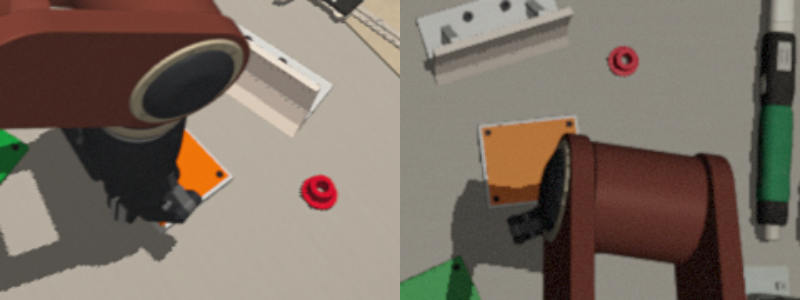

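>>> arm_command(steps=[[[-0.007,0,0],[0,0,0],0],[[-0.014,0,0],[0,0,0],0],[[-0.021,0,0],[0,0,0],0],[[-0.028,0,0],[0,0,0],0]])

```text
t: 13.2
tool_pos: [0.5015, 0.0132, -0.0229]
tool_rot: [-0.322, 2.048, -2.056]
contact_force: [-0.2, 0.0, -0.5]
opening: 0.0
```

```bash
python3 - <<'E'
from h import *
go(-.105,0,-.023)
s=ctrl.get_image('scene');t=ctrl.get_image('top')
cv2.imwrite('pics/c12.png',np.hstack([cv2.resize(i,(400,300)) for i in (s['img'][270:450,270:510],t['img'][170:305,340:520])])[:,:,::-1])
E
```

```text
t 13.2 pos [ 0.5015  0.0132 -0.0229] rot [-0.322  2.048 -2.056] f [-0.2  0.  -0.5] op 3.3231012880948194e-05 q [-0.12  0.03  2.06 -0.    1.05  1.14]
inStop [-0.131  -0.001  -0.0229] tgt [ 0.526   0.0221 -0.023 ] shift [-0.026   0.0001 -0.0009] turn [-0.22  0.22 -0.05]
```

View pics/c12.png

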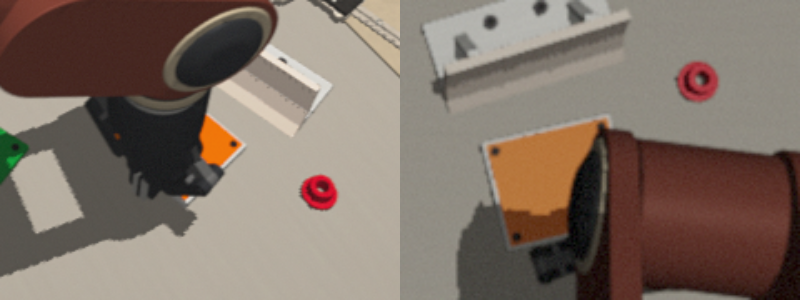

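```bash
cat >> h.py <<'E'
from scipy.optimize import least_squares
def platefit(p,pts):
    # pts: list of (row,col,(lx,ly))
    def f(v):
        c,sn=np.cos(v[2]),np.sin(v[2]);r=[]
        for a,b,X in pts: r+=list(np.array(proj(p,(v[0]+c*X[0]-sn*X[1],v[1]+sn*X[0]+c*X[1],.008)))-(a,b))
        return np.array(r)
    a=least_squares(f,[.55,.03,.2]); v=a.x; d=RS.T@(np.array([v[0],v[1],0])-S0)
    print('plate in stop',d[:2].round(4),'relyaw',np.degrees(v[2]-SY).round(1),a.fun.round(1))
E
python3 - <<'E'
from h import *
p=ctrl.get_image('top')
platefit(p,[(235.7,377.4,(.042,.05)),(281.6,390,(-.042,.05)),(222.7,434,(.042,-.05))])
E
```

```text
plate in stop [-0.0777  0.0083] relyaw -4.2 [-1.  -0.4  2.4 -0.8 -1.4  1.2]
```

>>> arm_command(steps=[[[0.006,0,0],[0,0,0],0],[[0.006,0,-0.009],[0,0,0],0],[[0.003,0,-0.009],[0,0,0],0]])

```text
t: 13.65
tool_pos: [0.4948, 0.0216, -0.0231]
tool_rot: [-0.323, 2.049, -2.055]
contact_force: [0.4, -0.1, 0.2]
opening: 0.0
```

>>> arm_command(steps=[[[-0.009,0.0,0],[0,0,0],0],[[-0.018,0,0],[0,0,0],0],[[-0.027,0,0],[0,0,0],0],[[-0.036,0,0],[0,0,0],0],[[-0.04,0,0],[0,0,0],0]])

```text
t: 14.15
tool_pos: [0.5339, 0.0341, -0.023]
tool_rot: [-0.323, 2.048, -2.055]
contact_force: [-2.7, -0.7, 1.2]
opening: 0.0001
```

```bash
python3 - <<'E'
from h import *
go(-.06,0.008,-.023)
s=ctrl.get_image('scene');t=ctrl.get_image('top')
cv2.imwrite('pics/c13.png',np.hstack([cv2.resize(i,(400,300)) for i in (s['img'][270:450,270:510],t['img'][170:305,340:520])])[:,:,::-1])
E
```

```text
t 14.15 pos [ 0.5339  0.0341 -0.023 ] rot [-0.323  2.048 -2.055] f [-2.7 -0.7  1.2] op 5.799054311328618e-05 q [-0.07  0.1   1.98 -0.    1.06  1.19]
inStop [-0.0938  0.009  -0.023 ] tgt [ 0.5664  0.0434 -0.023 ] shift [-0.0338  0.      0.0012] turn [-0.19  0.27 -0.03]
```

View pics/c13.png

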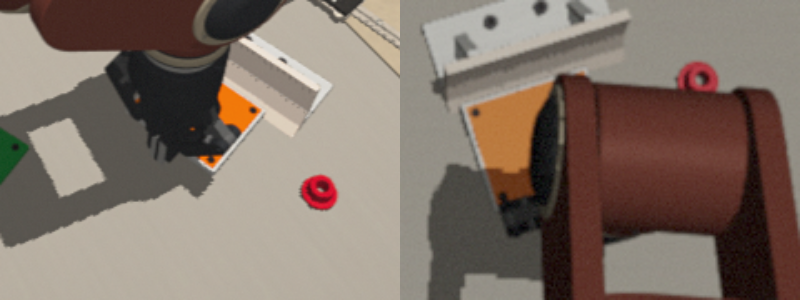

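>>> arm_command(steps=[[[-0.005,0.0003,0],[0,0,0],0],[[-0.01,0.0003,0],[0,0,0],0],[[-0.015,0.0003,0],[0,0,0],0],[[-0.02,0.0003,0],[0,0,0],0]])

```text
t: 14.65
tool_pos: [0.5521, 0.0403, -0.0239]
tool_rot: [-0.325, 2.049, -2.055]
contact_force: [-2.8, -2.3, -1.8]
opening: -0.0003
```

```bash
python3 - <<'E'
from h import *
go(-.02,0.008,-.023)
s=ctrl.get_image('scene');t=ctrl.get_image('top')
cv2.imwrite('pics/c14.png',np.hstack([cv2.resize(i,(400,300)) for i in (s['img'][270:450,270:510],t['img'][170:305,340:520])])[:,:,::-1])
E
```

```text
t 14.65 pos [ 0.5521  0.0403 -0.0239] rot [-0.325  2.049 -2.055] f [-2.8 -2.3 -1.8] op -0.0003133772288800869 q [-0.06  0.15  1.93 -0.    1.06  1.2 ]
inStop [-0.0746  0.0094 -0.0239] tgt [ 0.6045  0.0555 -0.023 ] shift [-0.0546 -0.001   0.0017] turn [-0.16  0.26  0.05]
```

View pics/c14.png

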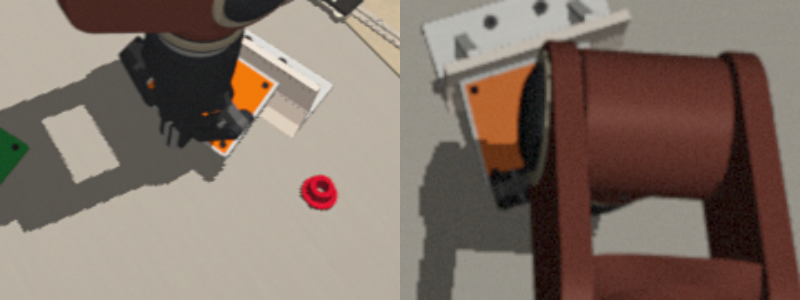

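The plate is climbing the face squarely: its left edge runs from (90,465) to (205,495) in the right crop. The forces are small, so I'll keep pushing.

>>> arm_command(steps=[[[-0.006,-0.0008,0.0003],[0,0,0],0],[[-0.012,-0.0008,0.0006],[0,0,0],0],[[-0.018,-0.0008,0.001],[0,0,0],0],[[-0.024,-0.0008,0.001],[0,0,0],0]])

```text
t: 15.15
tool_pos: [0.5777, 0.0471, -0.0221]
tool_rot: [-0.32, 2.047, -2.054]
contact_force: [-0.5, -0.5, -1.0]
opening: 0.0002
```

```bash
python3 - <<'E'
from h import *
go(-.02,0.008,-.023)
s=ctrl.get_image('scene');t=ctrl.get_image('top')
cv2.imwrite('pics/c15.png',np.hstack([cv2.resize(i,(400,300)) for i in (s['img'][270:450,270:510],t['img'][170:305,340:520])])[:,:,::-1])
E
```

```text
t 15.15 pos [ 0.5777  0.0471 -0.0221] rot [-0.32   2.047 -2.054] f [-0.5 -0.5 -1. ] op 0.0002414966786191933 q [-0.05  0.2   1.87 -0.    1.07  1.21]
inStop [-0.0481  0.0081 -0.0221] tgt [ 0.6045  0.0555 -0.023 ] shift [-0.0281  0.001   0.0002] turn [-0.21  0.27 -0.18]
```

View pics/c15.png

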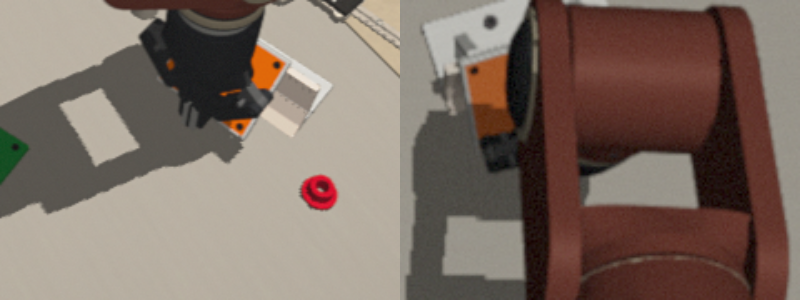

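>>> arm_command(steps=[[[-0.006,0,0],[0,0,2],0],[[-0.012,-0.0003,0],[0,0,4],0],[[-0.018,-0.0005,0],[0,0,6],0],[[-0.023,-0.0008,0],[0,0,8],0]])

```text
t: 15.65
tool_pos: [0.6003, 0.0543, -0.0208]
tool_rot: [-0.17, 2.008, -1.97]
contact_force: [-1.3, -0.9, 0.4]
opening: -0.0002
```

```bash
python3 - <<'E'
from h import *
go(-.0157,0.008,-.0215)
s=ctrl.get_image('scene');t=ctrl.get_image('top')
cv2.imwrite('pics/c16.png',np.hstack([cv2.resize(i,(400,300)) for i in (s['img'][270:450,270:510],t['img'][170:305,340:520])])[:,:,::-1])
E
```

```text
t 15.65 pos [ 0.6003  0.0543 -0.0208] rot [-0.17   2.008 -1.97 ] f [-1.3 -0.9  0.4] op -0.00019115466607371213 q [-0.06  0.16  1.92  0.06  0.93  1.17]
inStop [-0.0244  0.0081 -0.0208] tgt [ 0.6086  0.0568 -0.0215] shift [-0.0085  0.002   0.0001] turn [-0.21  0.3  -8.31]
```

View pics/c16.png

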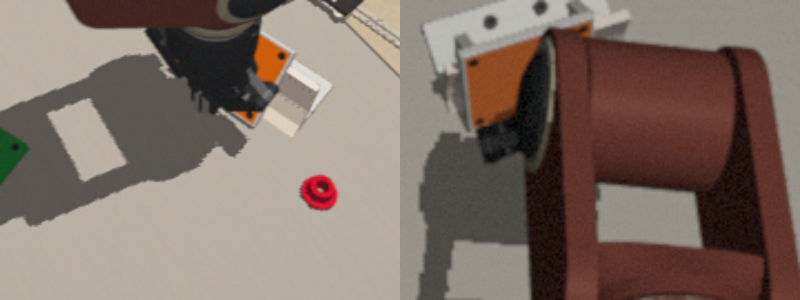

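>>> arm_command(steps=[[[-0.003,0.0005,0],[0,0,0],0],[[-0.006,0.001,0],[0,0,0],0],[[-0.009,0.0014,0],[0,0,0],0]])

```text
t: 16.05
tool_pos: [0.6089, 0.0571, -0.021]
tool_rot: [-0.171, 2.008, -1.971]
contact_force: [-1.2, -0.7, -0.7]
opening: 0.0001
```

```bash
python3 - <<'E'
from h import *
go(-.0157,0.008,-.0215)
s=ctrl.get_image('scene');t=ctrl.get_image('top')
cv2.imwrite('pics/c17.png',np.hstack([cv2.resize(i,(400,300)) for i in (s['img'][270:405,330:510],t['img'][170:305,340:520])])[:,:,::-1])
E
```

```text
t 16.05 pos [ 0.6089  0.0571 -0.021 ] rot [-0.171  2.008 -1.971] f [-1.2 -0.7 -0.7] op 7.357540074762353e-05 q [-0.05  0.18  1.9   0.06  0.93  1.17]
inStop [-0.0154  0.0081 -0.021 ] tgt [ 0.6086  0.0568 -0.0215] shift [0.0004 0.0005 0.0001] turn [-0.21  0.28 -8.23]
```

View pics/c17.png

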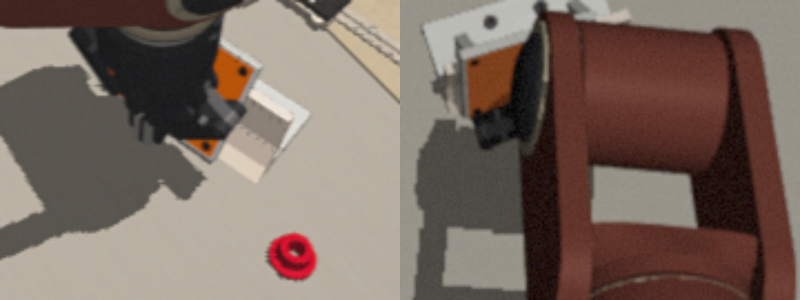

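```bash
python3 - <<'E'
from h import *
s=ctrl.get_image('scene')
for z in (0,.003): print((RS.T@(onz(s,(342,425.4),z)-S0)).round(4))
for rc in ((270+67/2.222,330+260/2.222),(270+72/2.222,330+242/2.222)): print('top',[(RS.T@(onz(s,rc,z)-S0)).round(4) for z in (.065,.07,.075,.08)])
print(np.round(proj(s,S0+RS@np.array([0,-.07,0]))))
cv2.imwrite('pics/c18.png',cv2.resize(s['img'][280:360,380:480],(800,640),interpolation=cv2.INTER_CUBIC)[:600,:,::-1])
E
```

```text
[-0.0063 -0.0381  0.    ]
[-0.0081 -0.0387  0.003 ]
top [array([ 0.0353, -0.0363,  0.065 ]), array([ 0.0316, -0.0375,  0.07  ]), array([ 0.0279, -0.0387,  0.075 ]), array([ 0.0242, -0.0399,  0.08  ])]
top [array([ 0.0238, -0.0295,  0.065 ]), array([ 0.0202, -0.0307,  0.07  ]), array([ 0.0166, -0.0319,  0.075 ]), array([ 0.013 , -0.0332,  0.08  ])]
[351. 445.]
```

View pics/c18.png

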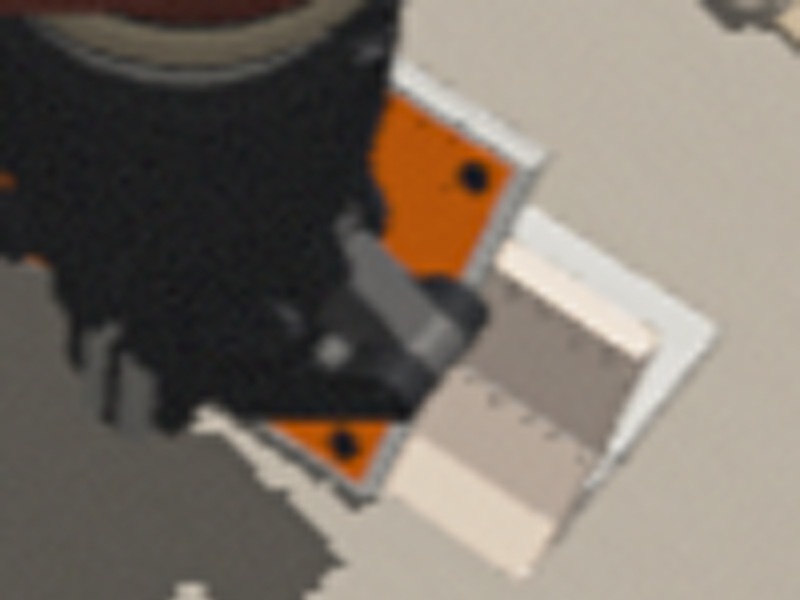

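The plate's lower corner is at scene (341.5,425), which puts the orange corner at stop x ≈ −8 mm. That matches the full lean. Backing off now.

>>> arm_command(steps=[[[0.008,-0.002,0],[0,0,0],0],[[0.02,-0.005,0],[0,0,0],0],[[0.045,-0.012,0],[0,0,0],0],[[0.055,-0.04,0],[0,0,-4],0],[[0.06,-0.08,0],[0,0,-8],0]])

```text
t: 16.7
tool_pos: [0.536, 0.0351, 0.047]
tool_rot: [-0.329, 2.053, -2.057]
contact_force: [0.8, 1.6, 0.6]
opening: 0.0003
```

```bash
python3 - <<'E'
from h import *
go(-.07,0.01,.13)
s=ctrl.get_image('scene');t=ctrl.get_image('top')
cv2.imwrite('pics/c19.png',np.hstack([cv2.resize(i,(400,300)) for i in (s['img'][225:405,270:510],t['img'][170:305,340:520])])[:,:,::-1])
E
```

```text
t 16.7 pos [0.536  0.0351 0.047 ] rot [-0.329  2.053 -2.057] f [0.8 1.6 0.6] op 0.00028975936053268465 q [-0.07  0.    1.94 -0.    1.2   1.19]
inStop [-0.0915  0.0093  0.047 ] tgt [0.5563 0.0422 0.13  ] shift [-0.0211 -0.0831 -0.0005] turn [-0.08  0.21  0.29]
```

View pics/c19.png

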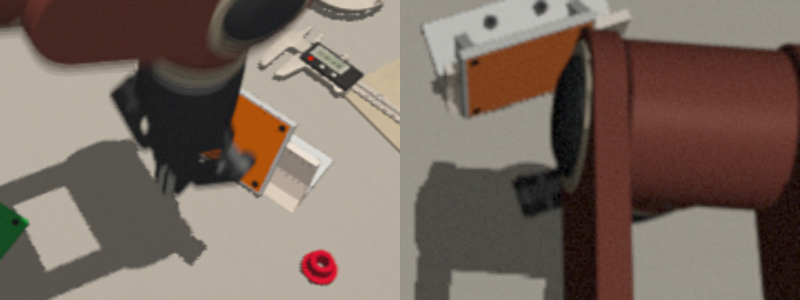

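The plate leans on its own (right crop, lower-left corner at (115,470)). Next I'll go up and over it.

>>> arm_command(steps=[[[0,-0.045,0],[0,0,0],0],[[0,-0.085,0],[0,0,0],0],[[-0.02,-0.085,0],[0,0,0],0],[[-0.06,-0.085,-0.001],[0,0,0],0],[[-0.1,-0.085,-0.002],[0,0,0],0]])

```text
t: 17.3
tool_pos: [0.6391, 0.0681, 0.1429]
tool_rot: [-0.305, 2.039, -2.052]
contact_force: [1.2, -0.9, 0.6]
opening: -0.0001
```

>>> arm_command(steps=[[[-0.03,0,0],[0,0,0],0],[[-0.05,0,0],[0,0,0],0],[[-0.055,0,0],[0,0,0],0]])

```text
t: 17.6
tool_pos: [0.6921, 0.0853, 0.1432]
tool_rot: [-0.305, 2.039, -2.051]
contact_force: [-0.4, 0.3, 0.5]
opening: 0.0
```

```bash
python3 - <<'E'
from h import *
go(.06,0.01,.04)
s=ctrl.get_image('scene');t=ctrl.get_image('top')
cv2.imwrite('pics/c20.png',np.hstack([cv2.resize(i,(400,300)) for i in (s['img'][225:405,270:510],t['img'][110:290,340:580])])[:,:,::-1])
E
```

```text
t 17.6 pos [0.6921 0.0853 0.1432] rot [-0.305  2.039 -2.051] f [-0.4  0.3  0.5] op 3.928215993320206e-05 q [ 0.02  0.25  1.5  -0.    1.37  1.28]
inStop [0.0725 0.0097 0.1432] tgt [0.6801 0.0818 0.04  ] shift [ 0.0142  0.103  -0.0012] turn [-0.48  0.26 -0.93]
```

View pics/c20.png

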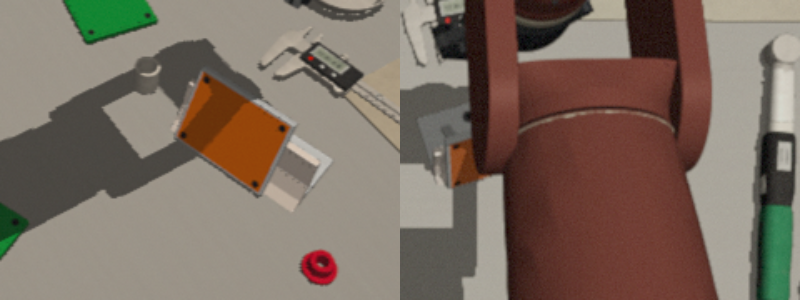

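The scene crop shows the plate leaning freely, with its top edge from (207,70) to (293,125), and the arm is over the stop. I'll lower the fingertips behind the plate.

>>> arm_command(steps=[[[0,0.04,0],[0,0,0],0],[[0,0.08,0],[0,0,0],0],[[0,0.1,0],[0,0,0],0],[[0,0.105,0],[0,0,0],0]])

```text
t: 18.1
tool_pos: [0.6885, 0.0839, 0.0339]
tool_rot: [-0.314, 2.044, -2.054]
contact_force: [-1.7, -0.2, -0.4]
opening: 0.0001
```

```bash
python3 - <<'E'
from h import *
go(.05,0.01,.038)
s=ctrl.get_image('scene');t=ctrl.get_image('top')
cv2.imwrite('pics/c21.png',np.hstack([cv2.resize(i,(400,300)) for i in (s['img'][225:405,270:510],t['img'][110:290,340:580])])[:,:,::-1])
E
```

```text
t 18.1 pos [0.6885 0.0839 0.0339] rot [-0.314  2.044 -2.054] f [-1.7 -0.2 -0.4] op 9.828682146847132e-05 q [ 0.02  0.35  1.57 -0.    1.21  1.28]
inStop [0.0687 0.0095 0.0339] tgt [0.6706 0.0787 0.038 ] shift [ 0.0186 -0.0042 -0.0005] turn [-0.36  0.22 -0.45]
```

View pics/c21.png

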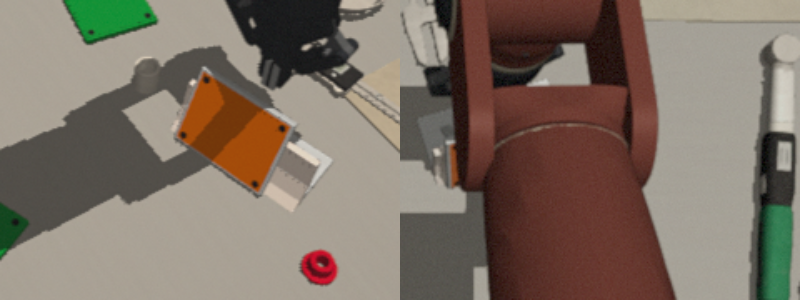

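```bash
python3 - <<'E'
from h import *
s=ctrl.get_image('scene')
cv2.imwrite('pics/c22.png',cv2.resize(s['img'][240:320,380:480],(800,640),interpolation=cv2.INTER_CUBIC)[:600,:,::-1])
for z in (.034,.046,.058,.07):print(z,[((np.array(proj(s,S0+RS@np.array([.0687+a,.0095+b,z])))-(240,380))*8).round()[::-1] for a,b in ((-.011,.0145),(-.011,-.0145),(.011,-.0145))])
E
```

```text
0.034 [array([307., 338.]), array([430., 416.]), array([490., 349.])]
0.046 [array([316., 301.]), array([441., 380.]), array([501., 312.])]
0.058 [array([326., 264.]), array([452., 342.]), array([513., 275.])]
0.07 [array([336., 225.]), array([463., 304.]), array([525., 237.])]
```

View pics/c22.png

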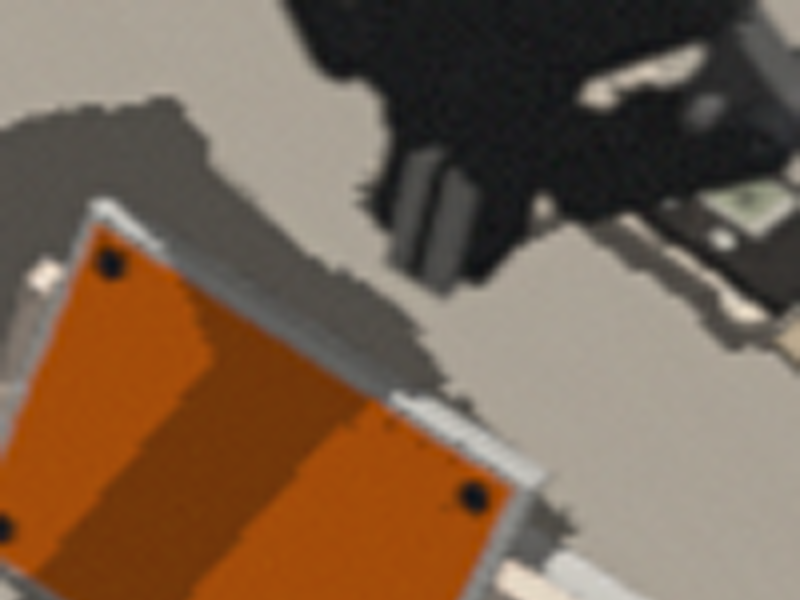

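>>> arm_command(steps=[[[0.01,-0.003,0],[0,0,0],0],[[0.018,-0.003,-0.001],[0,0,0],0],[[0.024,-0.003,-0.001],[0,0,0],0],[[0.03,-0.003,-0.001],[0,0,0],0],[[0.036,-0.003,-0.001],[0,0,0],0]])

```text
t: 18.75
tool_pos: [0.6578, 0.074, 0.0421]
tool_rot: [-0.304, 2.039, -2.051]
contact_force: [0.5, 0.5, 0.7]
opening: 0.0002
```

```bash
python3 - <<'E'
from h import *
go(.0,0.01,.037)
s=ctrl.get_image('scene')
cv2.imwrite('pics/c23.png',cv2.resize(s['img'][240:360,350:510],(800,600),interpolation=cv2.INTER_CUBIC)[:,:,::-1])
E
```

```text
t 18.75 pos [0.6578 0.074  0.0421] rot [-0.304  2.039 -2.051] f [0.5 0.5 0.7] op 0.00021264115022318734 q [ 0.    0.27  1.66 -0.    1.19  1.26]
inStop [0.0363 0.0094 0.0421] tgt [0.623  0.0635 0.037 ] shift [ 0.0364  0.0045 -0.0008] turn [-0.51  0.22 -0.97]
```

View pics/c23.png

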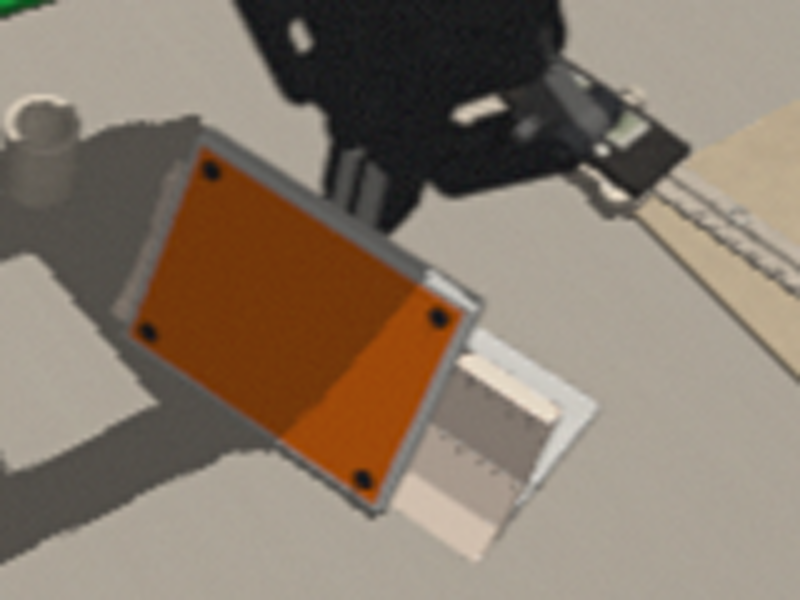

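>>> arm_command(steps=[[[0.006,0.003,0],[0,0,0],0],[[0.012,0.004,0],[0,0,0],0],[[0.018,0.004,0],[0,0,0],0],[[0.024,0.004,0],[0,0,0],0],[[0.03,0.004,0],[0,0,0],0]])

```text
t: 19.3
tool_pos: [0.6279, 0.0644, 0.0372]
tool_rot: [-0.306, 2.039, -2.052]
contact_force: [0.2, -0.2, -0.7]
opening: -0.0003
```

```bash
python3 - <<'E'
from h import *
go(-.02,0.01,.037)
s=ctrl.get_image('scene')
cv2.imwrite('pics/c24.png',cv2.resize(s['img'][240:360,350:510],(800,600),interpolation=cv2.INTER_CUBIC)[:,:,::-1])
E
```

```text
t 19.3 pos [0.6279 0.0644 0.0372] rot [-0.306  2.039 -2.052] f [ 0.2 -0.2 -0.7] op -0.00028761366176500037 q [-0.01  0.21  1.74 -0.    1.18  1.25]
inStop [0.005  0.0093 0.0372] tgt [0.6039 0.0574 0.037 ] shift [ 0.025  -0.0002 -0.0008] turn [-0.49  0.22 -0.88]
```

View pics/c24.png

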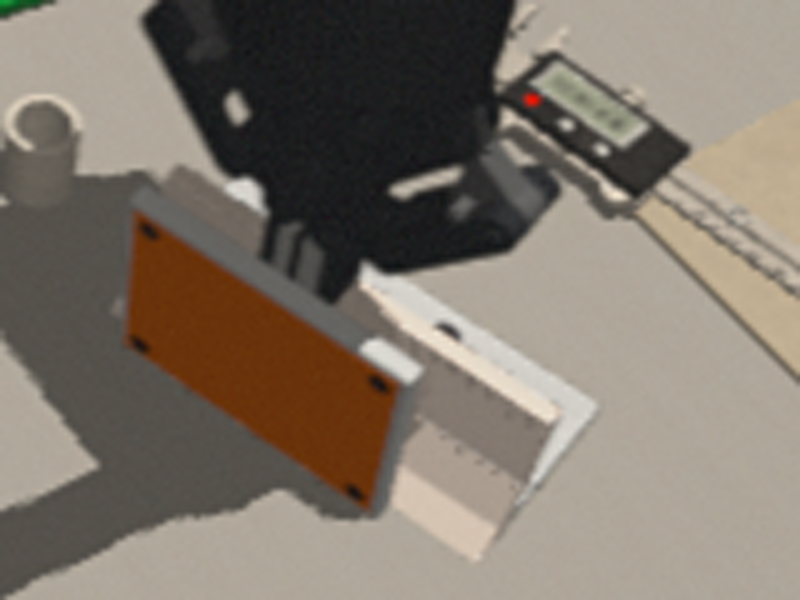

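The plate is now past vertical or nearly so, and its lower edge hasn't slipped: the bottom corner is still at crop (370,512). I'll pull the top further, slowly.

>>> arm_command(steps=[[[0.006,0,0],[0,0,0],0],[[0.011,0,0],[0,0,0],0],[[0.016,0,0],[0,0,0],0],[[0.021,0,0],[0,0,0],0]])

```text
t: 19.75
tool_pos: [0.6068, 0.0576, 0.0368]
tool_rot: [-0.307, 2.04, -2.053]
contact_force: [0.7, -0.3, -0.0]
opening: 0.0002
```

```bash
python3 - <<'E'
from h import *
go(-.03,0.01,.037)
s=ctrl.get_image('scene')
cv2.imwrite('pics/c25.png',cv2.resize(s['img'][240:420,310:510],(660,594),interpolation=cv2.INTER_CUBIC)[:,:,::-1])
E
```

```text
t 19.75 pos [0.6068 0.0576 0.0368] rot [-0.307  2.04  -2.053] f [ 0.7 -0.3 -0. ] op 0.0001748032411122405 q [-0.03  0.17  1.79 -0.    1.17  1.23]
inStop [-0.0172  0.0093  0.0368] tgt [0.5944 0.0544 0.037 ] shift [ 0.0128 -0.0004 -0.0008] turn [-0.49  0.22 -0.82]
```

View pics/c25.png

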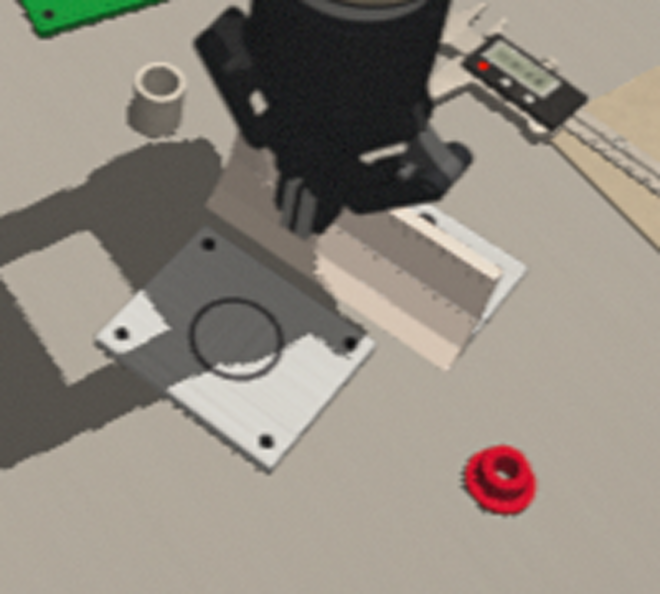

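The plate has dropped flat with its engraved ring up: corners at crop (210,235), (100,340), (270,470) and (372,345). I'll lift clear and check.

>>> arm_command(steps=[[[0,-0.04,0],[0,0,0],0],[[0,-0.08,0],[0,0,0],0],[[0,-0.12,0],[0,0,0],0],[[0,-0.12,0],[0,0,0],0]])

```text
t: 20.2
tool_pos: [0.6087, 0.0579, 0.1649]
tool_rot: [-0.293, 2.032, -2.05]
contact_force: [0.8, 0.3, -0.1]
opening: 0.0
```

```bash
python3 - <<'E'
from h import *
st()
s=snap('scene','end_s.png')
t=snap('top','end_t.png')
def q(x,y): return (240+y/3.3,310+x/3.3)
P=[q(206,229),q(97,341),q(270,471),q(374,345)]
X=[RS.T@(onz(s,c,.008)-S0) for c in P]; print(np.round(X,3), 'centre',np.mean(X,0).round(4),[round(np.linalg.norm(X[i]-X[(i+1)%4]),4) for i in range(4)])
for k in ('cover_center','sleeve','red_cap','oil_bottle'):
    for p in (s,t): print(k,[(np.round(b['position']),round(b['confidence'],2)) for b in ctrl.boxes_of(p,k)])
E
```

```text
t 20.2 pos [0.6087 0.0579 0.1649] rot [-0.293  2.032 -2.05 ] f [ 0.8  0.3 -0.1] op 3.415079636963388e-05 q [-0.03  0.03  1.71 -0.    1.37  1.23]
[[-0.017  0.057  0.008]
 [-0.1    0.057  0.008]
 [-0.1   -0.041  0.008]
 [-0.017 -0.04   0.008]] centre [-0.0583  0.0082  0.008 ] [np.float64(0.0825), np.float64(0.0975), np.float64(0.0826), np.float64(0.0965)]
cover_center [(array([362., 242.]), 0.91), (array([344., 380.]), 0.88), (array([223., 333.]), 0.63)]
cover_center [(array([246., 393.]), 0.73), (array([199., 257.]), 0.64), (array([361., 361.]), 0.6)]
sleeve [(array([266., 358.]), 0.57), (array([180., 272.]), 0.49)]
sleeve [(array([220., 329.]), 0.51)]
red_cap [(array([382., 463.]), 0.57)]
red_cap [(array([245., 391.]), 0.56), (array([210., 472.]), 0.5)]
oil_bottle [(array([266., 358.]), 0.69), (array([180., 274.]), 0.57)]
oil_bottle [(array([222., 171.]), 0.86)]
```

View pics/end_s.png

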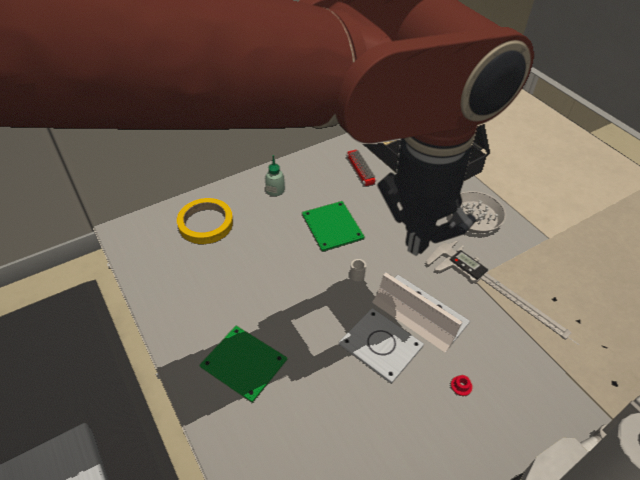

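The plate lies flat and metal side up at scene (344,381), with its centre at stop x = −58 mm, y = +8 mm. The sleeve (268,358), the cap (384,461) and the bottle (180,274) are where they started, and the gripper is clear of everything.

```bash
python3 -c "
from h import *
print(ctrl.finish_job())"
```

```text
the job is handed in; nothing more can be done
None
```

The cover plate is turned over and lies flat, bare metal side up, in front of the stop. I handed the job in at about 20.4 s of the 48 s allowed; no verdict is reported.

**What I did:** I pushed the plate with the shut fingertips up the stop's face until it leaned there by itself. Then I went over the top, pulled its upper edge back from behind, and it dropped flat. The plate was never gripped or picked up.

**Last checks:**
- **Plate:** the engraved ring faces up. Its centre measures about x = −58 mm, y = +8 mm from the stop. The edges came out at 82 to 83 mm and 97 mm in the picture, against 84 and 100 mm, so it lies flat within what the picture can show.
- **Bystanders:** the networks found the sleeve, cap and bottle within about 3 pixels of their first positions in the scene view. In the top view the sleeve was up to 8 pixels off (about 12 mm). I took that as detector error, because the arm worked nowhere near it and the scene view shows it unmoved.
- **Robot:** lifted clear, with contact force at noise level.

**What disagreed:** the fingertips touched the bench only at a TCP reading of about −24 mm, so they end about 24 mm short of the reported TCP. My first push therefore passed over the plate without moving it. I found the true height by touch, with at most about 20 N, and worked with that offset.

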